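Activate a steriliser indicator vial in the hand crusher and set it to incubate

TASK

The blue-capped indicator vial in the steel tray is back from the steriliser. Stand it in the crusher's black nest, let go of it, and squeeze the crusher's two blue handles together until you feel the resistance peak and suddenly give as the inner ampoule cracks; stop there, because squeezing on would split the vial. Then move the vial upright into a free well of the white incubator, right down to the bottom, let go, and leave everything else on the bench where it is.

Things in the scene. Friction and masses are not known exactly. Their poses are not given: they have to be found in the camera images.
- vial: Flat-sided vial, upright, 70 to 110 g, 66 mm tall; origin at the centre of its underside, z up, x along its broad faces, y across them. Foot 18 (x) by 13 (y) mm up to z=11; clear body 18 by 8 mm up to z=46; above it the blue cap. From z=14 to 32 there is a press-in panel on the +y face and a fixed pad on the -y face, 13 mm wide; 15 mm over both. For the slots half a turn about z makes no difference.
- vial_cap (a point): Middle of the vial's blue cap, 56 mm above its underside, axes as the vial's. The cap is 18 (x) by 13 (y) by 20 mm (z=46 to 66 of the vial): hold the vial here, across the 13 mm.
- panel (a joint): How far the panel is pressed in, m: 0 out, 0.0025 fully in (12.5 mm over panel and pad). Pinched between the jaws the force peaks at about 21 N after about 1 mm, then drops as the panel snaps fully in by itself (ampoule cracked) and stays in. Squeezed on from there the vial is solid and the force climbs steeply; over 33 N at a jaw splits it.
- start_tray: Steel tray in which the vial starts, 125 (x) by 90 (y) mm, rim 14 mm high, fixed; origin under its centre. In its middle a block 52x36 mm, top at z=20, with a slot in which the vial stands (slot 21 (x) by 16 (y) mm, floor at z=7).
- crusher: Crusher fixed to the bench: pliers lying flat on a white base 118x92 mm, hinged by an upright pin at the back, handles toward the robot. Origin on the worktop under the middle of the nest; x from nest to pin (pin at x=+55 mm), y left, z up. Levers at z=30 to 44 mm, pin head to 51 mm. Handles: blue sleeves 9 mm thick, 16 mm tall, x=-33 to -97 mm, over bare worktop.
- nest_floor (a point): Floor of the nest's slot, 14 mm above the worktop, axes as the crusher's. Black block 36x28 mm, mouth 27 mm above the worktop; slot 21 (x) by 16 (y) mm, 13 mm deep: the vial stands in it with its x along the slot's x, so that panel and pad face the jaws. The nest floats sideways (y) by up to 8 mm on a soft spring, so that the vial centres itself between the jaws.
- lever_left: Left lever (+y side); origin at the pin on the worktop, axes as the crusher's while open. A light spring (1 to 1.5 N at the handle) holds it open against a stop; it closes by up to 0.18 rad, independent of the other. Its round-nosed jaw, 55 mm from the pin, sits on a brass adjusting screw left anywhere within 8 mm: the open jaws have 5 to 14 mm of play in all round the vial.
- lever_right: Right lever (-y side), the mirror image with a fixed jaw.
- handle_left (a point): Outer face of the left handle where to squeeze it, 132 mm from the pin, 37 mm above the worktop; open, it lies at x=-77, y=+33 mm of the crusher (66 mm over both handles). 1 mm between the jaws is 2.4 mm between the handles, 1 N on each handle is 2.4 N at the jaws. Depending on the screw, the ampoule cracks anywhere from 28 to 49 mm over the handles, at 9 to 12 N on each.
- handle_right (a point): The same on the right handle, at x=-77, y=-33 mm while open. When the ampoule gives, the force on the handles drops below half of its peak; they then close 1 to 3 mm more before it climbs again, and 15 N on each then splits the vial. Released, the handles spring open by themselves.
- incubator: White dry-block incubator, 126 (x) by 112 (y) mm, 57 mm high, fixed; origin under its centre, display on the -x side. Three wells in a row along x, each a slot 21 (x) by 16 (y) mm, 13 mm deep; the rear one (x=+36 mm) already holds a control vial of the same kind, its cap top 110 mm above the worktop.
- well_front (a point): Floor of the front well (x=-36 mm, free), 44 mm above the worktop, 13 mm below the mouth; axes as the incubator's. The vial stands in it with its x along the slot's x, either way round.
- well_middle (a point): Floor of the middle well (x=0, free), likewise; 36 mm from the control vial.
- timer: Bystander: small white timer, 64x64x20 mm; origin at the centre of its underside.
- tape_roll: Bystander: roll of paper tape lying flat, 72 mm across, 19 mm high; origin at the centre of its underside.
- notepad: Bystander: note pad, 68x102x8 mm; origin at the centre of its underside.
- marker: Bystander: red marker pen, 14x135x11 mm; origin at the centre of its underside.
- forceps: Bystander: steel forceps, 16x128x9 mm; origin at the centre of its underside.

How it is judged (in metres and radians):
On the way, in this order (a step that is already met when the one before it is completed fails the run):
1. the vial stands right down in the crusher's nest, upright, released, panel still out (horizontal distance between vial and nest_floor below 0.004 m and z of vial in the frame of nest_floor below 0.004 m and angle between vial's own z axis and vertical below 0.12 rad and value of joint panel below 0.0008 m and contact force between the fingers and vial below 0.5 N), for 0.2 s.
2. the panel is pressed fully in with the vial still in the nest (horizontal distance between vial and nest_floor below 0.004 m and z of vial in the frame of nest_floor below 0.004 m and angle between vial's own z axis and vertical below 0.12 rad and value of joint panel above 0.0019 m), for 0.2 s.
At the end, for the whole second after the job is handed in: The vial stands at rest and released in the incubator's front or middle well: underside within 4 mm of the well's floor and of its centre line, tilted less than 0.12 rad, panel pressed in by more than 1.9 mm (((horizontal distance between vial and well_front below 0.004 m and z of vial in the frame of well_front below 0.004 m and angle between vial's own z axis and vertical below 0.12 rad) or (horizontal distance between vial and well_middle below 0.004 m and z of vial in the frame of well_middle below 0.004 m and angle between vial's own z axis and vertical below 0.12 rad)) and value of joint panel above 0.0019 m and linear speed of vial below 0.02 m/s); the robot touches nothing.
It fails at once if a jaw presses the vial with more than 33 N (the vial splits) (contact force between any of lever_left, lever_right and vial above 33 N).
It fails at once if a bystander (timer, tape roll, note pad, marker, forceps) is moved by more than 30 mm (distance of any of timer, tape_roll, notepad, marker, forceps from where it was at the start of the episode above 0.03 m).
It also fails if it takes over 58 s, if anything falls off the work surface, if the arm or the gripper's body presses on something with over 40 N, if the wrist force passes 120 N, or if a joint passes its speed limit or range.

ROBOT

A 6-joint arm with a two-finger parallel gripper is mounted at the origin on a cart in front of the work surface, level with it; the furniture and walls round the work are solid. World frame = base frame: x ahead of the robot, y to its left, z up, the work surface at z = 0. Lengths are in mm, angles in rad, forces in N, time in s.
With the tool pointing down it reaches from about 350 to 775 mm from the base axis. Payload 7.3 kg.
Tool frame: the origin (TCP) lies on the centre line of the jaws, within the pads' length; the fingertips stand bot.nose_length ahead of it and the grasp point (between the pads) lies 6 mm ahead of it (bot.nose_length is the distance from the TCP to the fingertips, in mm); x points along the fingers, y is the direction in which the jaws open and shut, and the axes are right-handed (so a half turn about x gives the same grasp; the last joint's range is limited). The gripper opens to 92 mm and grips with 3 to 60 N. Pads are 19 mm wide; open, the fingers measure 130 mm over their backs; the gripper's body (75 mm by 190 mm) begins 47 mm behind the grasp point.
Start: joints at [-0.146, 0.342, 1.524, -0, 1.275, -0.146], TCP at [525.017, 0.02, 251.741] pointing down, gripper open.
Joint ranges: [-2.53, 2.53], [-0.77, 2.02], [0.04, 2.7], [-1, 4.14], [0.28, 2.66], [-3.11, 3.11]. Speed limits (rad/s): [2.57, 2.57, 3.14, 3.14, 3.14, 3.14].

INTERFACE

Orientations are given as [roll, pitch, yaw] about the fixed x, y, z axes, in that order (R = Rz(yaw) Ry(pitch) Rx(roll)).
In Python, from plant import bot gives the robot as it stands. The module is installed in compiled form; this text tells all that it offers.
- The arm moves only by the tool move_arm, never from a script. Its argument "deltas" is a list of rows, each an object of numbers: "x", "y", "z": the shift along the tool's x, y, z each as a share of 40 mm, from -1 to 1; "roll": the turn about the tool's x as a share of 4 degrees, from -1 to 1. A call has 1 to 20 rows; each row shifts and turns the commanded pose from where the row before left it, along the tool's axes as they then stand; what a row does not reach is not made up. A row lasts 1/12 s, in which the tool goes at most 41.7 mm and 7.16 degrees, less where a joint would pass 70% of its speed; a pose out of reach is approached as far as the arm can. A call with a number of a shift or a turn outside -1 to 1 is refused whole. A call with a gripper value outside its range is refused whole. "grip" is the opening, from 0 (shut) to 1 (fully open), set as the call begins (left out, the last holds). The fingers move at their own pace and stop on an object; the grip force is fixed at half the most. Time passes only in rows, so rows that do not move let the fingers close. It gives the time, the measured TCP pose, the force and the opening at its end, in the units of the state.
- bot.get_obs(): the state, without advancing time (a new reading comes with each control period).
- bot.capture(name): name is "scene" or "side" or "wrist"; returns the picture (480x640x3 uint8, red, green, blue); there is no depth.
- bot.camera_model(name): a dict with "fovy" (degrees; the focal length in pixels is half the picture's height over the tangent of half this angle, whatever the lens; pixels are square), "cx", "cy" (the principal point, pixels), "dist_coeffs" ([k1, k2, p1, p2, k3] as OpenCV has them; the pictures are not rectified), "R" (3x3) and "t" (3): a world point X has camera coordinates R X + t; the wrist camera has in their place "hand_eye" (4x4, takes a point from camera to tool coordinates, whose origin is the TCP and whose axes are the tool frame's). Camera axes: x right, y down, z forward; pixel columns grow to the right and rows downward; lengths in mm; the calibration is good to about 2 mm. A picture is of the moment at which its call begins: read the wrist's pose just before it. camera_model takes no time and is no camera call.
- bot.close_job(): hands the job in, once; it reports no verdict.
The state is a dict: "time": time; "joint_positions": joint angles; "dq": joint speeds; "tau": joint torques, N m; "tool_pos": TCP position; "tcp_rot": TCP orientation; "contact_force": force on the tool from outside, world axes, zero at the start; "moment": the same for the moment, N m; "grip_width": finger opening in mm.
Only numpy, scipy, OpenCV 4.12 (cv2) and the standard library are available. Lean on these libraries where they do the work, as an engineer would, in place of code of your own. Each camera call takes 0.05 s, during which the arm holds its last target. There are 200 camera calls.

## Working session

There is one attempt and no reset: what is moved stays moved. The work goes in short steps, Python scripts to look and compute and a tool call to move; the robot and the scene stay as the last step left them, time stands still between calls to the robot, and variables do not carry over. Pictures are saved under pics/ and viewed, and the job is handed in when it is done.

Besides the shell and the picture viewer there is one more tool, called by a JSON object that holds its "fn" and its "kwargs", one argument or row to a line. move_arm: Moves the arm, as the interface text tells. Its arguments: {"type":"object","properties":{"deltas":{"type":"array","items":{"type":"object","properties":{"x":{"type":"number"},"y":{"type":"number"},"z":{"type":"number"},"roll":{"type":"number"}}}},"grip":{"type":"number"}},"required":["deltas"]}

```bash
mkdir -p pics && python3 - <<'E'
from plant import bot
import cv2,numpy as np
o=bot.get_obs();print({k:np.round(v,3).tolist() for k,v in o.items()},bot.nose_length)
for n in("scene","side","wrist"):
    cv2.imwrite(f"pics/{n}0.png",bot.capture(n)[:,:,::-1]);m=bot.camera_model(n);print(n,{k:np.round(v,4).tolist() for k,v in m.items()})
E
```

```text
{'time': 0.0, 'joint_positions': [-0.146, 0.343, 1.525, 0.0, 1.275, -0.146], 'dq': [-0.002, -0.002, 0.001, -0.001, -0.001, -0.002], 'tau': [0.001, -43.125, -24.422, 0.072, 0.056, -0.0], 'tool_pos': [524.633, 0.084, 251.055], 'tcp_rot': [-1.73, 1.569, 2.982], 'contact_force': [0.076, -0.159, -0.098], 'moment': [0.047, -0.024, 0.008], 'grip_width': 91.924} 25.0
scene {'fovy': 43.2991, 'cx': 322.931, 'cy': 247.5242, 'dist_coeffs': [0.0128, 0.0, 0.0, 0.0, 0.0], 'R': [[0.6992, -0.7148, 0.0105], [-0.4884, -0.4883, -0.7232], [0.5221, 0.5005, -0.6906]], 't': [-386.5281, 300.9105, 1117.8243]}
side {'fovy': 53.9806, 'cx': 326.0296, 'cy': 238.9912, 'dist_coeffs': [-0.0923, 0.0, 0.0, 0.0, 0.0], 'R': [[-0.9126, -0.4088, -0.01], [-0.1543, 0.367, -0.9173], [0.3787, -0.8356, -0.398]], 't': [472.8449, 176.2209, 1115.1398]}
wrist {'fovy': 59.2834, 'cx': 319.1206, 'cy': 234.0121, 'dist_coeffs': [-0.0796, 0.0, 0.0, 0.0, 0.0], 'hand_eye': [[-0.0002, -0.2712, 0.9625, -132.6736], [1.0, 0.0001, 0.0003, 1.4612], [-0.0002, 0.9625, 0.2712, -73.6871], [0.0, 0.0, 0.0, 1.0]]}
```

View pics/scene0.png

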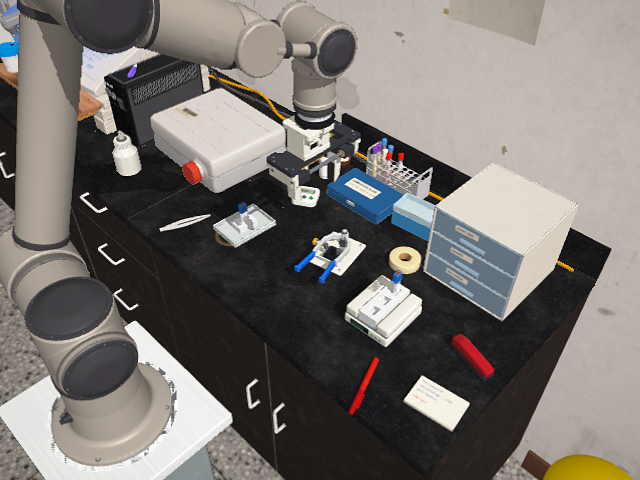

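View pics/side0.png

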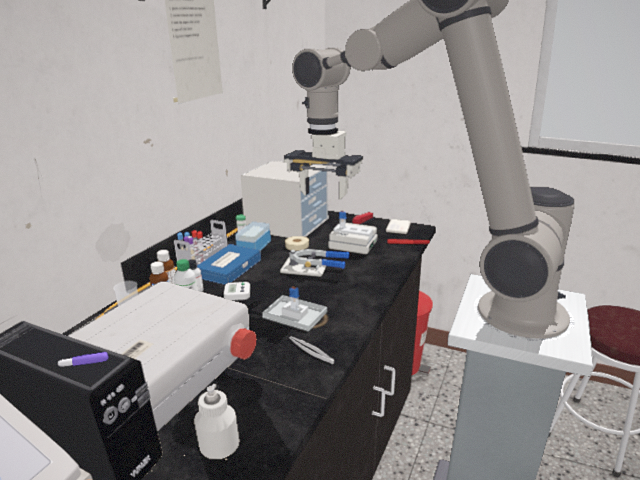

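View pics/wrist0.png

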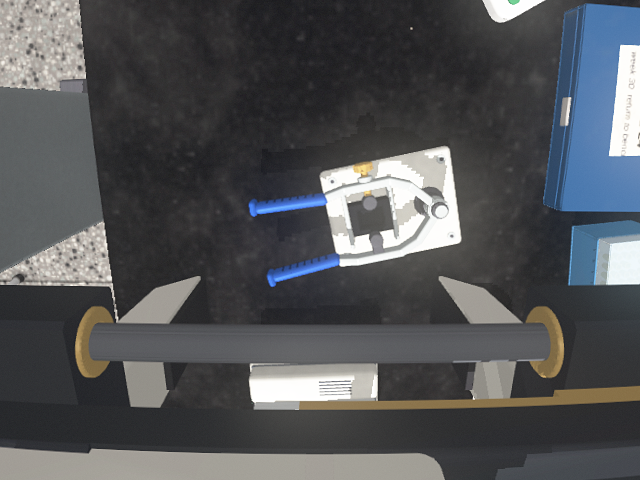

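```bash
cat > h.py <<'E'
from plant import bot
import cv2,numpy as np
from scipy.spatial.transform import Rotation as Ro
def pose():
    o=bot.get_obs(); T=np.eye(4);T[:3,:3]=Ro.from_euler('xyz',o['tcp_rot']).as_matrix();T[:3,3]=o['tool_pos'];return T,o
def ray(n,uv,T=None):
    m=bot.camera_model(n);f=240/np.tan(np.radians(m['fovy'])/2)
    K=np.array([[f,0,m['cx']],[0,f,m['cy']],[0,0,1]])
    p=cv2.undistortPoints(np.array(uv,float).reshape(-1,1,2),K,np.array(m['dist_coeffs']))[:,0]
    d=np.c_[p,np.ones(len(p))]
    if n=='wrist': C=T@np.array(m['hand_eye']);return C[:3,3],d@C[:3,:3].T
    R=np.array(m['R']);return -R.T@np.array(m['t']),d@R
def onz(n,uv,z,T=None):
    c,d=ray(n,uv,T);return c+d*((np.asarray(z)-c[2])/d[:,2])[:,None]
def tri(a,b,T=None):
    (c1,d1),(c2,d2)=ray(*a,T),ray(*b,T);d1,d2=d1[0],d2[0]
    s=np.linalg.lstsq(np.c_[d1,-d2],c2-c1,rcond=None)[0];p,q=c1+s[0]*d1,c2+s[1]*d2
    return (p+q)/2,np.linalg.norm(p-q)
def blobs(im,lo,hi,amin=20):
    hsv=cv2.cvtColor(im,cv2.COLOR_RGB2HSV);m=cv2.inRange(hsv,np.array(lo),np.array(hi))
    n,l,s,c=cv2.connectedComponentsWithStats(m);return m,[(c[i].round(1).tolist(),s[i].tolist()) for i in range(1,n) if s[i][4]>amin]
E
python3 - <<'E'
from h import *
T,o=pose();print(T[:3,:3].round(3))
for n in('scene','side'):
    im=cv2.imread(f'pics/{n}0.png')[:,:,::-1].copy()
    for c,s in blobs(im,(105,130,50),(125,255,255),15)[1]:
        if c[1]>150: print(n,c,s)
im=cv2.imread('pics/wrist0.png')[:,:,::-1].copy()
m,b=blobs(im,(105,130,50),(125,255,255),300);print(b)
# handle blobs
n,l=cv2.connectedComponents(m)
for c,s in b[:]:
    if s[0]<340:
        pts=np.argwhere(l==l[int(c[1]),int(c[0])])[:,::-1].astype(float)
        r=cv2.minAreaRect(pts.astype(np.float32));print(r, onz('wrist',[c],44,T).round(1), onz('wrist',cv2.boxPoints(r),44,T).round(1))
print('pin',onz('wrist',[[440,210]],51,T).round(1))
print('nest', onz('wrist',[[370,212]],27,T).round(1))
for nm,a,b in(('cap',[[242,209]],[[294,293]]),('ctl',[[397,278]],[[343,216]])):
    print(nm,tri(('scene',a),('side',b)))
E
python3 - <<'E'
import cv2
a=cv2.imread('pics/scene0.png')[180:360,200:440]
cv2.imwrite('pics/z1.png',cv2.resize(a,None,fx=3.3,fy=3.3,interpolation=2))
E
```

```text
[[-0.001  1.     0.   ]
 [ 0.     0.    -1.   ]
 [-1.    -0.001 -0.   ]]
scene [344.8, 188.6] [327, 169, 38, 37, 445]
scene [386.2, 191.4] [380, 184, 17, 13, 57]
scene [390.0, 206.0] [386, 201, 10, 10, 21]
scene [241.9, 207.9] [238, 203, 9, 11, 69]
scene [349.9, 206.6] [343, 203, 14, 8, 31]
scene [368.8, 215.9] [359, 206, 21, 19, 97]
scene [381.1, 213.2] [377, 211, 10, 7, 17]
scene [303.9, 261.6] [294, 251, 21, 21, 164]
scene [326.4, 272.1] [318, 260, 17, 24, 144]
scene [396.6, 277.6] [392, 272, 11, 12, 87]
side [342.2, 215.0] [339, 212, 8, 7, 40]
side [233.2, 245.6] [229, 244, 9, 5, 16]
side [219.4, 253.6] [211, 248, 18, 13, 44]
side [229.5, 268.5] [198, 248, 63, 36, 594]
side [337.3, 254.2] [326, 251, 24, 8, 156]
side [333.8, 263.2] [322, 259, 23, 10, 148]
side [293.6, 292.4] [289, 288, 10, 10, 80]
[([591.8, 120.4], [543, 4, 97, 208, 8305]), ([285.0, 204.0], [248, 194, 79, 23, 991]), ([301.1, 268.7], [267, 254, 72, 33, 958])]
((286.7791442871094, 202.11492919921875), (17.102872848510742, 77.81449127197266), 80.94210815429688) [[498.    3.6  44. ]] [[466.8   7.2  44. ]
 [529.9  17.3  44. ]
 [532.1   3.3  44. ]
 [468.4  -7.1  44. ]]
((302.6000061035156, 267.3000183105469), (17.39252471923828, 74.94597625732422), 71.56504821777344) [[510.6 -52.9  44. ]] [[478.9 -55.   44. ]
 [539.8 -33.5  44. ]
 [544.6 -48.3  44. ]
 [483.1 -70.3  44. ]]
pin [[6.242e+02 3.000e-01 5.100e+01]]
nest [[570.1  -6.9  27. ]]
cap (array([500.19757543, 220.09926784,  58.13076317]), np.float64(1.4520120245586043))
ctl (array([ 553.99157542, -208.33873566,   94.51549658]), np.float64(3.177620684734697))
```

View pics/z1.png

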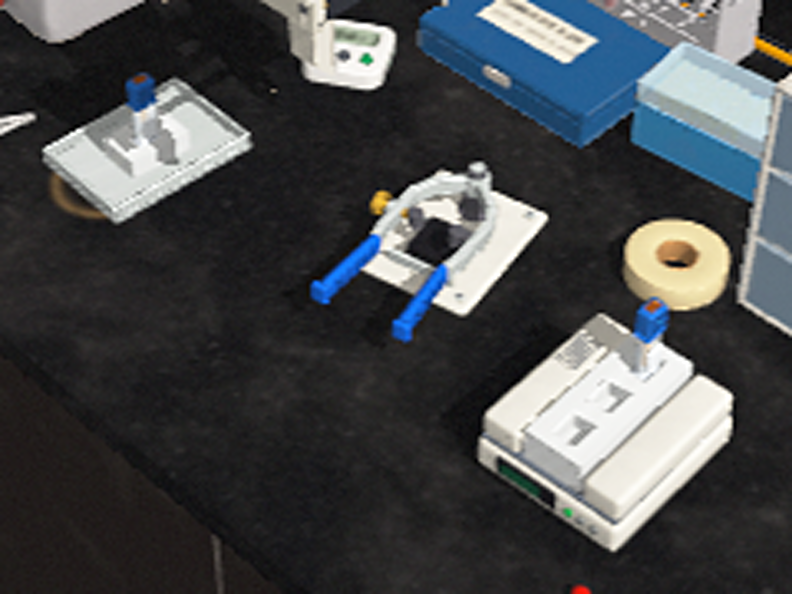

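{"fn": "move_arm", "kwargs": {
  "deltas": [
    {"x":0.18,"y":-0.09,"z":-0.785},
    {"x":0.18,"y":-0.09,"z":-0.785},
    {"x":0.18,"y":-0.09,"z":-0.785},
    {"x":0.18,"y":-0.09,"z":-0.785},
    {"x":0.18,"y":-0.09,"z":-0.785},
    {"x":0.18,"y":-0.09,"z":-0.785},
    {"x":0.18,"y":-0.09,"z":-0.785},
    {"roll":1},
    {"roll":1},
    {"roll":1},
    {"roll":1},
    {"roll":1},
    {"roll":1},
    {"roll":1},
    {"roll":1},
    {"roll":1},
    {"roll":1},
    {"roll":1},
    {"roll":1},
    {"roll":1}
  ]
}}

```text
$.deltas[0]: bad value
```

{"fn": "move_arm", "kwargs": {
  "deltas": [
    {"roll":1},
    {"roll":1},
    {"roll":1},
    {"roll":1},
    {"roll":1},
    {"roll":1},
    {"roll":1},
    {"roll":0.5},
    {},
    {}
  ]
}}

```text
$.deltas[0]: bad value
```

```bash
python3 - <<'E'
from h import *
T,o=pose();im=bot.capture('wrist');np.save('T1.npy',T);cv2.imwrite('pics/w1.png',im[:,:,::-1]);cv2.imwrite('pics/s1.png',bot.capture('side')[:,:,::-1])
print(o['time'],T.round(3),o['joint_positions'])
print(blobs(im,(105,130,50),(125,255,255),100)[1])
E
```

```text
0.15 [[-1.00000e-03  1.00000e+00  0.00000e+00  5.24722e+02]
 [ 0.00000e+00  0.00000e+00 -1.00000e+00  6.30000e-02]
 [-1.00000e+00 -1.00000e-03 -0.00000e+00  2.51200e+02]
 [ 0.00000e+00  0.00000e+00  0.00000e+00  1.00000e+00]] [-1.46012500e-01  3.42571080e-01  1.52479789e+00  2.12427718e-05
  1.27540669e+00 -1.46056688e-01]
[([591.4, 121.0], [543, 4, 97, 208, 8277]), ([285.0, 204.0], [248, 194, 79, 23, 982]), ([300.9, 268.6], [266, 254, 73, 33, 958])]
```

View pics/w1.png

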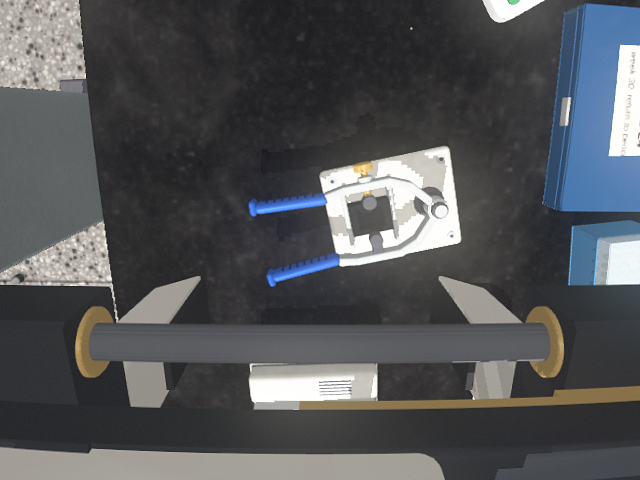

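View pics/s1.png

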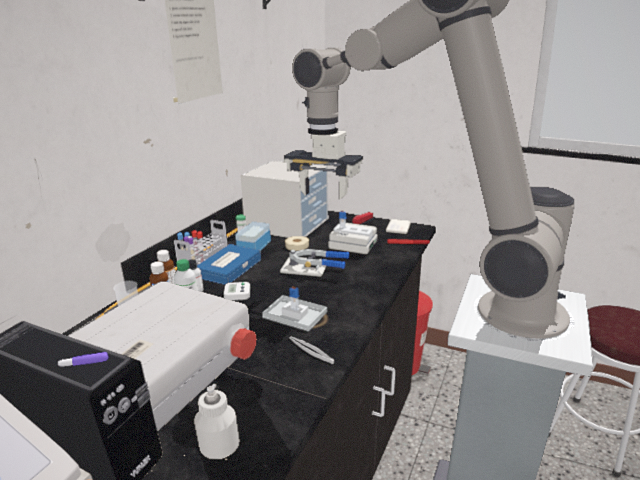

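{"fn": "move_arm", "kwargs": {
  "deltas": [
    {"x":0.18,"y":-0.09,"z":-0.785,"roll":0},
    {"x":0.18,"y":-0.09,"z":-0.785,"roll":0},
    {"x":0.18,"y":-0.09,"z":-0.785,"roll":0},
    {"x":0.18,"y":-0.09,"z":-0.785,"roll":0},
    {"x":0.18,"y":-0.09,"z":-0.785,"roll":0},
    {"x":0.18,"y":-0.09,"z":-0.785,"roll":0},
    {"x":0.18,"y":-0.09,"z":-0.785,"roll":0},
    {"x":0,"y":0,"z":0,"roll":1},
    {"x":0,"y":0,"z":0,"roll":1},
    {"x":0,"y":0,"z":0,"roll":1},
    {"x":0,"y":0,"z":0,"roll":1},
    {"x":0,"y":0,"z":0,"roll":1},
    {"x":0,"y":0,"z":0,"roll":1},
    {"x":0,"y":0,"z":0,"roll":1},
    {"x":0,"y":0,"z":0,"roll":1},
    {"x":0,"y":0,"z":0,"roll":1},
    {"x":0,"y":0,"z":0,"roll":1},
    {"x":0,"y":0,"z":0,"roll":1},
    {"x":0,"y":0,"z":0,"roll":1},
    {"x":0,"y":0,"z":0,"roll":1}
  ]
}}

```text
time: 1.92
tool_pos: [499.7, 219.8, 201.2]
tcp_rot: [-0.232, 1.571, -2.714]
contact_force: [0.0, 0.1, 0.4]
grip_width: 92.0
```

{"fn": "move_arm", "kwargs": {
  "deltas": [
    {"x":0,"y":0,"z":0,"roll":1},
    {"x":0,"y":0,"z":0,"roll":1},
    {"x":0,"y":0,"z":0,"roll":1},
    {"x":0,"y":0,"z":0,"roll":1},
    {"x":0,"y":0,"z":0,"roll":1},
    {"x":0,"y":0,"z":0,"roll":1},
    {"x":0,"y":0,"z":0,"roll":1},
    {"x":0,"y":0,"z":0,"roll":0.5},
    {"x":0,"y":0,"z":0,"roll":0},
    {"x":0,"y":0,"z":0,"roll":0}
  ]
}}

```text
time: 2.75
tool_pos: [499.8, 219.8, 201.2]
tcp_rot: [0.538, 1.571, -2.462]
contact_force: [0.5, -0.0, 0.2]
grip_width: 91.7
```

```bash
python3 - <<'E'
from h import *
T,o=pose();im=bot.capture('wrist');np.save('T1.npy',T);cv2.imwrite('pics/w2.png',im[:,:,::-1]);cv2.imwrite('pics/s2.png',bot.capture('side')[:,:,::-1])
print(o['time'],T.round(3),o['joint_positions'])
print(blobs(im,(105,130,50),(125,255,255),100)[1])
E
```

```text
2.75 [[-0.00000e+00  1.40000e-01 -9.90000e-01  4.99780e+02]
 [-0.00000e+00 -9.90000e-01 -1.40000e-01  2.19816e+02]
 [-1.00000e+00  0.00000e+00  0.00000e+00  2.01237e+02]
 [ 0.00000e+00  0.00000e+00  0.00000e+00  1.00000e+00]] [ 2.73997594e-01  4.24806814e-01  1.54338935e+00 -5.47118406e-05
  1.17351405e+00  1.70391188e+00]
[([322.4, 227.8], [310, 217, 21, 24, 156]), ([599.1, 255.0], [584, 222, 30, 64, 1117])]
```

View pics/w2.png

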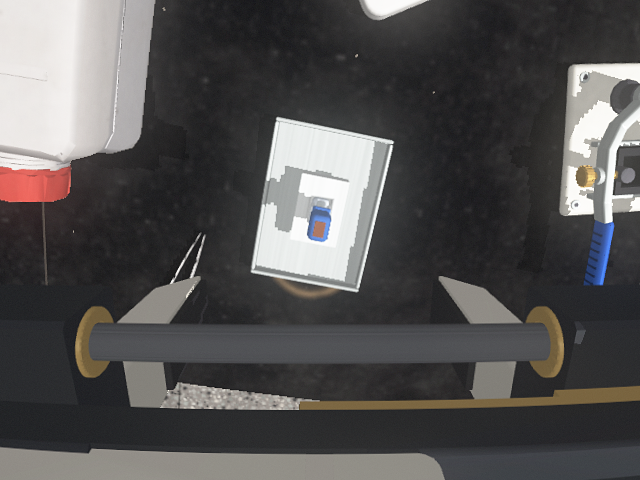

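View pics/s2.png

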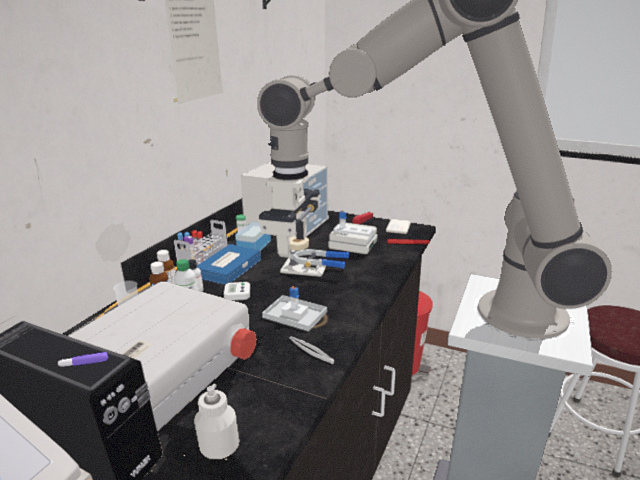

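```bash
python3 - <<'E'
from h import *
T=np.load('T1.npy');im=cv2.imread('pics/w2.png')[:,:,::-1].copy()
c=onz('wrist',[[277,118],[393,142],[358,291],[252,271]],14,T)
print(c.round(1),c.mean(0),[np.linalg.norm(c[i]-c[i-1]).round(1) for i in range(4)])
print([np.degrees(np.arctan2(*(a-b)[1::-1])).round(1) for a,b in((c[0],c[3]),(c[1],c[2]),(c[0],c[1]),(c[3],c[2]))])
hsv=cv2.cvtColor(im,cv2.COLOR_RGB2HSV)
m=cv2.inRange(hsv,(105,80,40),(125,255,255))|cv2.inRange(hsv,(0,80,40),(12,255,255))
m[:,:290]=0;m[:,350:]=0
pts=cv2.findNonZero(m[:270]);r=cv2.minAreaRect(pts);print(r,cv2.boxPoints(r).round(1).tolist())
cv2.imwrite('pics/z2.png',cv2.resize(im[110:300,240:400,::-1],None,fx=3.1,fy=3.1,interpolation=2))
# side view of centrifuge top nearest
E
```

```text
[[567.8 261.2  14. ]
 [562.8 173.4  14. ]
 [440.7 179.6  14. ]
 [445.9 267.5  14. ]] [504.3132215  220.43765843  14.        ] [np.float64(122.1), np.float64(87.9), np.float64(122.2), np.float64(88.0)]
[np.float64(-3.0), np.float64(-2.9), np.float64(86.7), np.float64(86.6)]
((318.9615173339844, 223.6923065185547), (20.592193603515625, 33.535858154296875), 11.309932708740234) [[305.6000061035156, 238.10000610351562], [312.20001220703125, 205.1999969482422], [332.29998779296875, 209.3000030517578], [325.79998779296875, 242.1999969482422]]
```

View pics/z2.png

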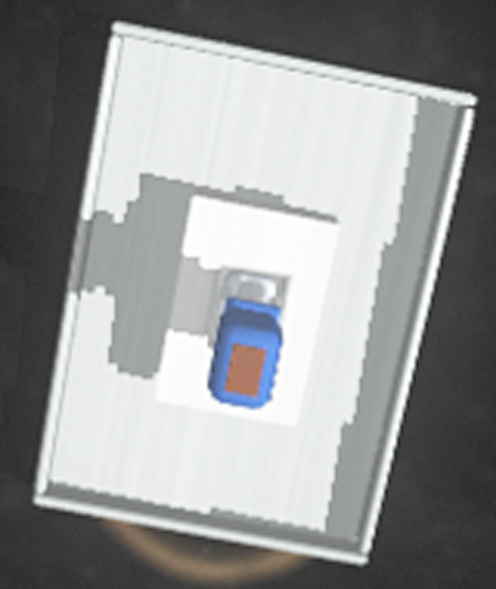

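```bash
python3 - <<'E'
from h import *
T=np.load('T1.npy')
print(onz('wrist',[[319.4,229.4]],73,T))
# block top center
c=onz('wrist',[[240+190/3.1,110+197/3.1],[240+338/3.1,110+222/3.1],[240+297/3.1,110+426/3.1],[240+155/3.1,110+402/3.1]],20,T);print(c.round(1),c.mean(0))
# centrifuge near lower corner, wrist view + red knob
print(onz('wrist',[[147,150],[72,165],[70,200]],[100,100,70],T).round(0))
print(tri(('scene',[[196,172]]),('side',[[244,345]])))
E
```

```text
[[503.87189529 220.6392075   73.        ]]
[[530.5 238.   20. ]
 [529.5 201.8  20. ]
 [477.1 203.9  20. ]
 [478.3 240.   20. ]] [503.85195524 220.92889075  20.        ]
[[543. 323. 100.]
 [529. 366. 100.]
 [500. 385.  70.]]
(array([511.9792526 , 423.63018336,  48.04500451]), np.float64(10.490990485539065))
```

```bash
python3 - <<'E'
import cv2,numpy as np
a=cv2.imread('pics/scene0.png')[80:220,140:300];b=cv2.imread('pics/side0.png')[270:390,130:290]
a=cv2.resize(a,(400,350),interpolation=2);b=cv2.resize(b,(400,300),interpolation=2)
cv2.imwrite('pics/z3.png',np.vstack([a,b])[:600])
E
```

```text
(no output)
```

View pics/z3.png

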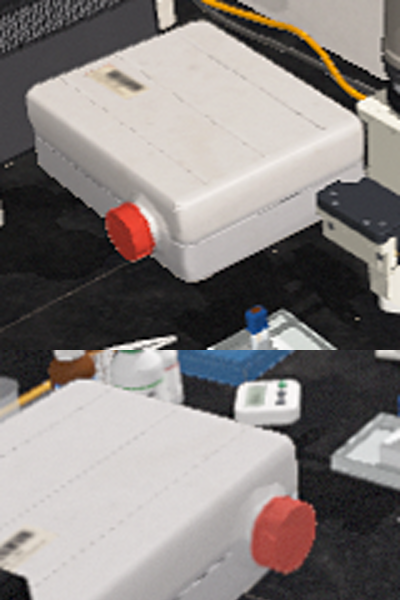

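{"fn": "move_arm", "kwargs": {
  "deltas": [
    {"x":0,"y":0,"z":-0.05,"roll":1},
    {"x":0,"y":0,"z":-0.05,"roll":1},
    {"x":0,"y":0,"z":0,"roll":0.65},
    {"x":0.5,"y":0,"z":0,"roll":0},
    {"x":0.5,"y":0,"z":0,"roll":0},
    {"x":0,"y":0,"z":0,"roll":0}
  ]
}}

```text
time: 3.35
tool_pos: [501.8, 219.7, 158.0]
tcp_rot: [0.321, 1.564, -2.865]
contact_force: [-1.4, -0.6, -0.5]
grip_width: 91.9
```

```bash
python3 - <<'E'
from h import *
print(tri(('scene',[[211,167]]),('side',[[248,306]])), onz('scene',[[216,192]],0))
T,o=pose();np.save('T2.npy',T);print(T.round(3))
im=bot.capture('wrist');cv2.imwrite('pics/w3.png',im[:,:,::-1])
E
```

```text
(array([527.724914  , 365.23722344,  95.38692468]), np.float64(7.274556009712671)) [[5.37212359e+02 3.77205960e+02 1.13686838e-13]]
[[-6.00000e-03 -4.50000e-02 -9.99000e-01  5.01828e+02]
 [-2.00000e-03 -9.99000e-01  4.50000e-02  2.19651e+02]
 [-1.00000e+00  2.00000e-03  6.00000e-03  1.58020e+02]
 [ 0.00000e+00  0.00000e+00  0.00000e+00  1.00000e+00]]
```

View pics/w3.png

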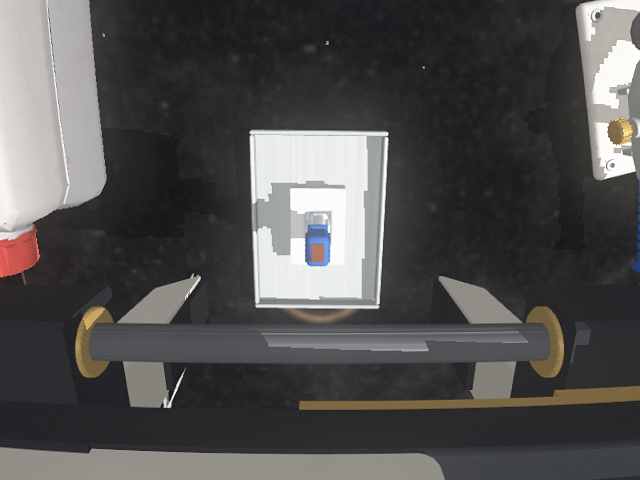

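{"fn": "move_arm", "kwargs": {
  "deltas": [
    {"x":0.6,"y":-0.02,"z":0,"roll":0},
    {"x":0.6,"y":0,"z":0,"roll":0},
    {"x":0.6,"y":0,"z":0,"roll":0},
    {"x":0.45,"y":0,"z":0,"roll":0},
    {"x":0,"y":0,"z":0,"roll":0},
    {"x":0,"y":0,"z":0,"roll":0},
    {"x":0,"y":0,"z":0,"roll":0}
  ]
}}

```text
time: 3.98
tool_pos: [505.0, 221.4, 73.1]
tcp_rot: [-2.831, 1.568, 0.266]
contact_force: [0.6, 0.3, -0.5]
grip_width: 91.8
```

```bash
python3 - <<'E'
from h import *
T,o=pose();print(T.round(3))
im=bot.capture('wrist');cv2.imwrite('pics/w4.png',im[:,:,::-1])
E
```

```text
[[ 3.00000e-03 -4.50000e-02 -9.99000e-01  5.04996e+02]
 [ 1.00000e-03 -9.99000e-01  4.50000e-02  2.21391e+02]
 [-1.00000e+00 -1.00000e-03 -3.00000e-03  7.30730e+01]
 [ 0.00000e+00  0.00000e+00  0.00000e+00  1.00000e+00]]
```

View pics/w4.png

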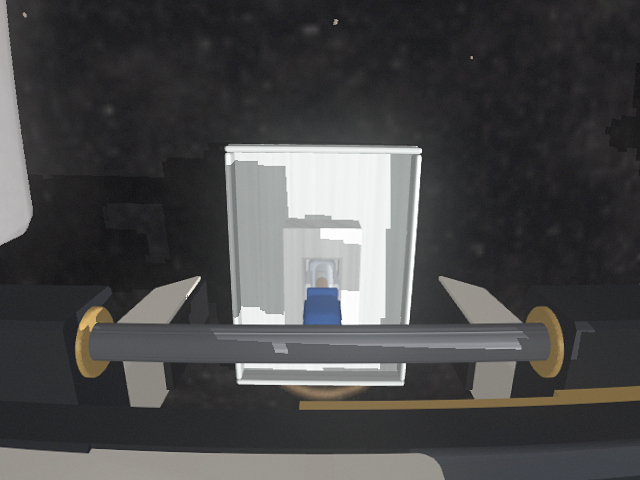

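{"fn": "move_arm", "kwargs": {
  "deltas": [
    {"x":0,"y":0,"z":0,"roll":0},
    {"x":0,"y":0,"z":0,"roll":0},
    {"x":0,"y":0,"z":0,"roll":0},
    {"x":0,"y":0,"z":0,"roll":0},
    {"x":0,"y":0,"z":0,"roll":0},
    {"x":0,"y":0,"z":0,"roll":0},
    {"x":0,"y":0,"z":0,"roll":0},
    {"x":0,"y":0,"z":0,"roll":0},
    {"x":0,"y":0,"z":0,"roll":0},
    {"x":0,"y":0,"z":0,"roll":0},
    {"x":0,"y":0,"z":0,"roll":0},
    {"x":0,"y":0,"z":0,"roll":0}
  ],
  "grip": 0
}}

```text
time: 5.03
tool_pos: [503.8, 221.0, 71.3]
tcp_rot: [1.808, 1.571, -1.379]
contact_force: [0.3, -0.2, -0.1]
grip_width: 16.5
```

{"fn": "move_arm", "kwargs": {
  "deltas": [
    {"x":0,"y":0,"z":0,"roll":0},
    {"x":0,"y":0,"z":0,"roll":0},
    {"x":0,"y":0,"z":0,"roll":0},
    {"x":0,"y":0,"z":0,"roll":0}
  ]
}}

```text
time: 5.37
tool_pos: [503.8, 221.0, 71.3]
tcp_rot: [3.046, 1.571, -0.141]
contact_force: [-0.2, 0.5, 0.0]
grip_width: 12.8
```

{"fn": "move_arm", "kwargs": {
  "deltas": [
    {"x":-0.5,"y":0,"z":0,"roll":0},
    {"x":-0.75,"y":0,"z":0,"roll":0},
    {"x":-0.75,"y":0,"z":0,"roll":0},
    {"x":0,"y":0.5,"z":-0.1,"roll":0},
    {"x":0,"y":0.75,"z":-0.15,"roll":0},
    {"x":0,"y":0.75,"z":-0.15,"roll":0},
    {"x":0,"y":0.75,"z":-0.15,"roll":0},
    {"x":0,"y":0.75,"z":-0.15,"roll":0},
    {"x":0,"y":0.75,"z":-0.15,"roll":0},
    {"x":0,"y":0.75,"z":-0.15,"roll":0},
    {"x":0,"y":0.6,"z":-0.13,"roll":0},
    {"x":0,"y":0.3,"z":-0.06,"roll":0},
    {"x":0,"y":0,"z":0,"roll":-0.9},
    {"x":0,"y":0,"z":0,"roll":-0.9},
    {"x":0,"y":0,"z":0,"roll":-0.9},
    {"x":0,"y":0,"z":0,"roll":-0.9},
    {"x":0,"y":0,"z":0,"roll":0},
    {"x":0,"y":0,"z":0,"roll":0},
    {"x":0,"y":0,"z":0,"roll":0}
  ]
}}

```text
time: 6.95
tool_pos: [540.6, -16.5, 151.3]
tcp_rot: [-1.435, 1.571, 1.911]
contact_force: [0.2, -0.6, -0.6]
grip_width: 12.8
```

```bash
python3 - <<'E'
from h import *
T,o=pose();np.save('T3.npy',T);print(o['time'],T.round(3))
im=bot.capture('wrist');cv2.imwrite('pics/w5.png',im[:,:,::-1])
E
```

```text
6.95 [[-0.00000e+00  2.03000e-01 -9.79000e-01  5.40619e+02]
 [ 0.00000e+00 -9.79000e-01 -2.03000e-01 -1.65030e+01]
 [-1.00000e+00 -0.00000e+00  0.00000e+00  1.51311e+02]
 [ 0.00000e+00  0.00000e+00  0.00000e+00  1.00000e+00]]
```

View pics/w5.png

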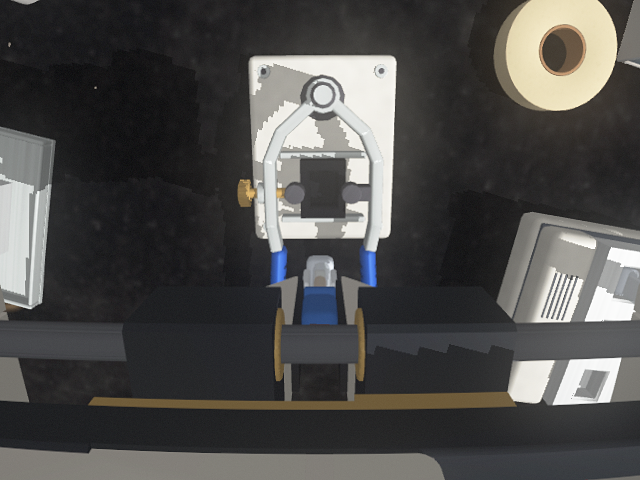

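```bash
python3 - <<'E'
from h import *
T=np.load('T3.npy');a=cv2.imread('pics/w5.png')[60:245,240:405]
g=np.clip(a.astype(float)*2.2,0,255).astype(np.uint8)
cv2.imwrite('pics/z4.png',np.hstack([cv2.resize(x,None,fx=2.4,fy=3.2*.75,interpolation=2) for x in(a,g)]))
print('pin',onz('wrist',[[323,94]],51,T).round(1))
c=onz('wrist',[[302,157],[345,157],[345,219],[302,219]],27,T);print(c.round(1),c.mean(0).round(1))
b=onz('wrist',[[249,56],[396,56],[391,239],[257,239]],8,T);print(b.round(1),b.mean(0).round(1),[np.linalg.norm(b[i]-b[i-1]).round(1) for i in range(4)])
E
```

```text
pin [[625.1  -0.7  51. ]]
[[587.9   4.2  27. ]
 [593.2 -21.2  27. ]
 [555.6 -29.6  27. ]
 [550.1  -3.2  27. ]] [571.7 -12.5  27. ]
[[640.4  48.7   8. ]
 [658.9 -40.1   8. ]
 [544.  -65.6   8. ]
 [525.4  24.    8. ]] [592.2  -8.2   8. ] [np.float64(117.6), np.float64(90.7), np.float64(117.7), np.float64(91.6)]
```

View pics/z4.png

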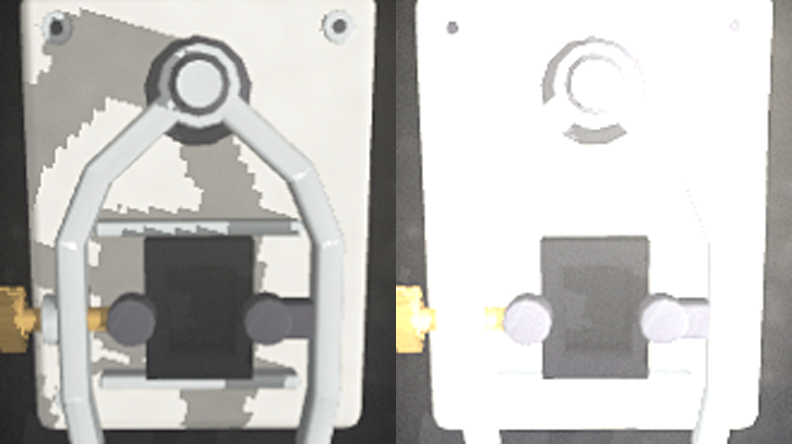

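```bash
python3 - <<'E'
from h import *
T=np.load('T3.npy');a=cv2.imread('pics/w5.png')[150:228,290:356]
g=cv2.GaussianBlur(cv2.cvtColor(a,cv2.COLOR_BGR2GRAY),(3,3),0).astype(float)
g=np.clip((g-15)*5,0,255).astype(np.uint8)
cv2.imwrite('pics/z5.png',cv2.resize(g,None,fx=8,fy=7.5,interpolation=0))
E
```

```text
(no output)
```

View pics/z5.png

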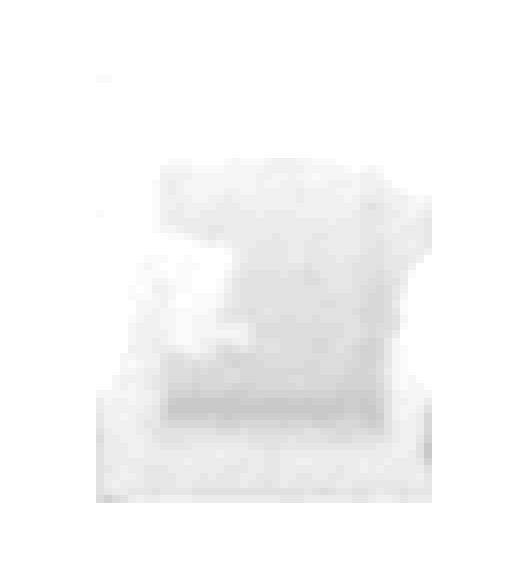

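```bash
python3 - <<'E'
from h import *
T=np.load('T3.npy')
c=onz('wrist',[[310,171],[338,171],[338,207.3],[310,207.3]],27,T);print(c.round(1),c.mean(0).round(1),[np.linalg.norm(c[i]-c[i-1]).round(1) for i in range(4)])
R=T[:3,:3]
for p in (c.mean(0),np.array([571.4,-12.2,27])): print((R.T@(p-T[:3,3])).round(2))
E
```

```text
[[580.6  -2.2  27. ]
 [584.1 -18.9  27. ]
 [562.  -23.7  27. ]
 [558.5  -6.7  27. ]] [571.3 -12.9  27. ] [np.float64(22.6), np.float64(17.0), np.float64(22.6), np.float64(17.4)]
[124.31   2.67 -30.79]
[124.31   2.05 -31.02]
```

{"fn": "move_arm", "kwargs": {
  "deltas": [
    {"x":0,"y":0.06,"z":-0.4,"roll":0},
    {"x":0,"y":0,"z":-0.375,"roll":0},
    {"x":0.35,"y":0,"z":0,"roll":0},
    {"x":0.5,"y":0,"z":0,"roll":0},
    {"x":0.5,"y":0,"z":0,"roll":0},
    {"x":0,"y":0,"z":0,"roll":0},
    {"x":0,"y":0,"z":0,"roll":0},
    {"x":0,"y":0,"z":0,"roll":0},
    {"x":0,"y":0,"z":0,"roll":0},
    {"x":0,"y":0,"z":0,"roll":0}
  ]
}}

```text
time: 7.83
tool_pos: [572.2, -13.0, 98.7]
tcp_rot: [2.776, 1.568, -0.16]
contact_force: [-0.9, 0.1, -1.1]
grip_width: 12.8
```

```bash
python3 - <<'E'
from h import *
T,o=pose();np.save('T4.npy',T);print(o['time'],T.round(3))
im=bot.capture('wrist')[:,:,::-1];cv2.imwrite('pics/w6.png',cv2.resize(im[120:340,190:450],None,fx=2.7,fy=2.7,interpolation=2))
E
```

```text
7.8333 [[ 2.00000e-03  2.04000e-01 -9.79000e-01  5.72217e+02]
 [-0.00000e+00 -9.79000e-01 -2.04000e-01 -1.30070e+01]
 [-1.00000e+00  1.00000e-03 -2.00000e-03  9.86510e+01]
 [ 0.00000e+00  0.00000e+00  0.00000e+00  1.00000e+00]]
```

View pics/w6.png

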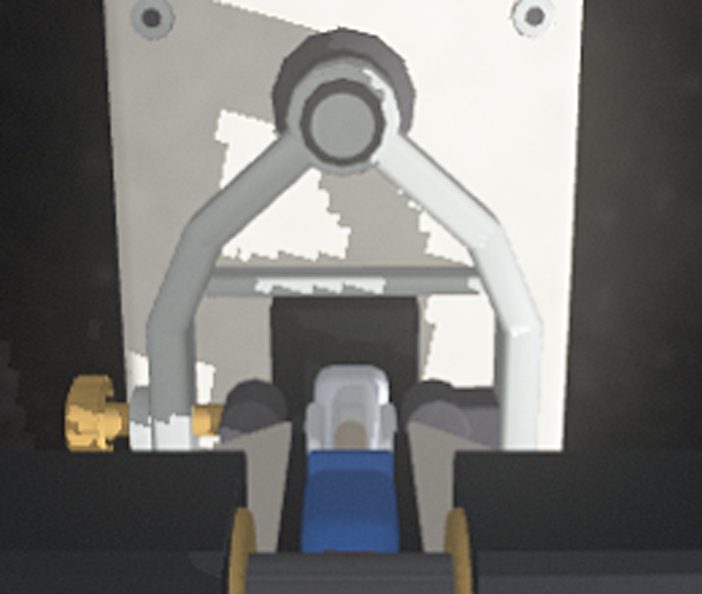

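{"fn": "move_arm", "kwargs": {
  "deltas": [
    {"x":0.1,"y":0,"z":0,"roll":0},
    {"x":0.1,"y":0,"z":0,"roll":0},
    {"x":0.1,"y":0,"z":0,"roll":0},
    {"x":0,"y":0,"z":0,"roll":0},
    {"x":0,"y":0,"z":0,"roll":0}
  ]
}}

```text
time: 8.3
tool_pos: [571.2, -12.8, 84.8]
tcp_rot: [-0.376, 1.57, 2.971]
contact_force: [-0.3, 0.6, -1.7]
grip_width: 12.9
```

{"fn": "move_arm", "kwargs": {
  "deltas": [
    {"x":0.05,"y":0,"z":0,"roll":0},
    {"x":0.05,"y":0,"z":0,"roll":0},
    {"x":0,"y":0,"z":0,"roll":0},
    {"x":0,"y":0,"z":0,"roll":0}
  ]
}}

```text
time: 8.63
tool_pos: [571.5, -12.9, 81.2]
tcp_rot: [-0.207, 1.571, 3.141]
contact_force: [-0.3, 0.5, -0.9]
grip_width: 12.5
```

{"fn": "move_arm", "kwargs": {
  "deltas": [
    {"x":0.04,"y":0,"z":0,"roll":0},
    {"x":0.025,"y":0,"z":0,"roll":0},
    {"x":0,"y":0,"z":0,"roll":0},
    {"x":0,"y":0,"z":0,"roll":0}
  ]
}}

```text
time: 8.97
tool_pos: [571.5, -12.9, 78.7]
tcp_rot: [-0.412, 1.571, 2.936]
contact_force: [-0.0, -0.2, -0.7]
grip_width: 12.6
```

{"fn": "move_arm", "kwargs": {
  "deltas": [
    {"x":0,"y":0,"z":0,"roll":0},
    {"x":0,"y":0,"z":0,"roll":0},
    {"x":0,"y":0,"z":0,"roll":0},
    {"x":0,"y":0,"z":0,"roll":0},
    {"x":0,"y":0,"z":0,"roll":0},
    {"x":0,"y":0,"z":0,"roll":0},
    {"x":0,"y":0,"z":0,"roll":0},
    {"x":0,"y":0,"z":0,"roll":0},
    {"x":0,"y":0,"z":0,"roll":0},
    {"x":0,"y":0,"z":0,"roll":0},
    {"x":0,"y":0,"z":0,"roll":0},
    {"x":0,"y":0,"z":0,"roll":0}
  ],
  "grip": 1
}}

```text
time: 9.97
tool_pos: [571.5, -12.9, 78.7]
tcp_rot: [3.005, 1.571, 0.069]
contact_force: [-0.7, 1.1, -0.6]
grip_width: 88.0
```

```bash
python3 - <<'E'
from h import *
T,o=pose();np.save('T5.npy',T);print(o['time'],T.round(3))
im=bot.capture('wrist')[:,:,::-1];cv2.imwrite('pics/w7.png',im)
s=bot.capture('scene')[:,:,::-1];cv2.imwrite('pics/sc7.png',cv2.resize(s[200:330,270:440],None,fx=4,fy=4,interpolation=2))
E
```

```text
9.9667 [[ 0.0000e+00  2.0400e-01 -9.7900e-01  5.7153e+02]
 [ 0.0000e+00 -9.7900e-01 -2.0400e-01 -1.2881e+01]
 [-1.0000e+00  0.0000e+00 -0.0000e+00  7.8750e+01]
 [ 0.0000e+00  0.0000e+00  0.0000e+00  1.0000e+00]]
```

View pics/w7.png

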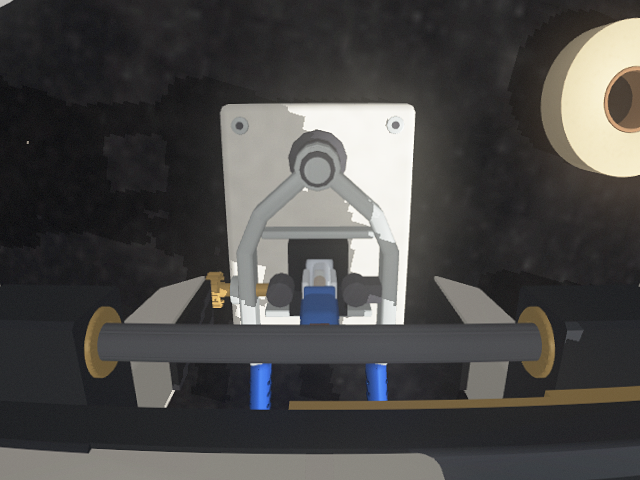

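View pics/sc7.png

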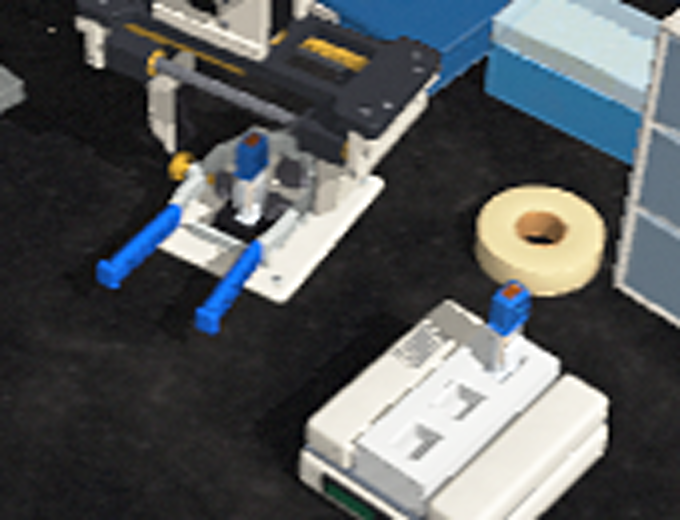

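```bash
python3 - <<'E'
from h import *
T=np.load('T5.npy')
for a,b in (([[308.7,215.5]],[[103,342]]),([[356,237]],[[533,342]])):
    p,e=tri(('scene',a),('wrist',b),T);print(p.round(1),e,(T[:3,:3].T@(p-T[:3,3])).round(1))
s=cv2.imread('pics/sc7.png');im=cv2.resize(s[0:260,60:460],None,fx=1.9,fy=1.9,interpolation=2);cv2.imwrite('pics/z7.png',im)
E
```

```text
[563.9  56.4  96.7] 2.1475911746119243 [-18.  -69.4  -6.7]
[589.5 -71.2  98.8] 10.724047789397279 [-20.   60.8  -5.7]
```

View pics/z7.png

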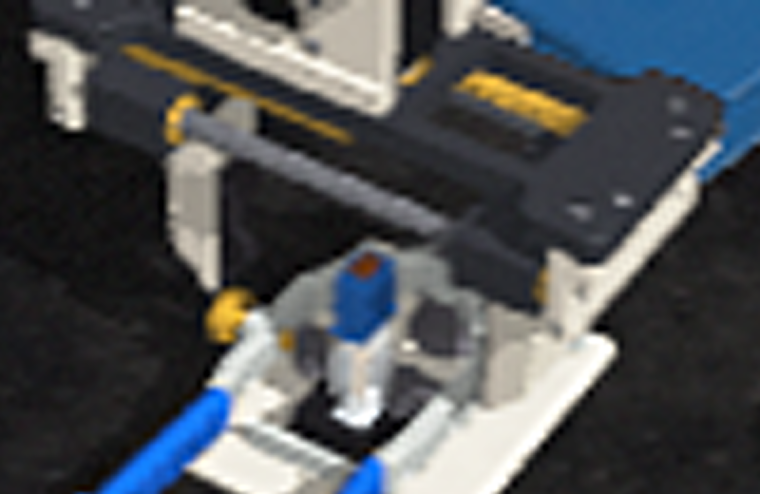

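{"fn": "move_arm", "kwargs": {
  "deltas": [
    {"x":0,"y":0,"z":0.4,"roll":0},
    {"x":0,"y":0,"z":0.6,"roll":0},
    {"x":0,"y":0,"z":0.6,"roll":0},
    {"x":0,"y":0,"z":0.325,"roll":0},
    {"x":0,"y":0,"z":0,"roll":0},
    {"x":0,"y":0,"z":0,"roll":0},
    {"x":0,"y":0,"z":0,"roll":0},
    {"x":0,"y":0,"z":0,"roll":0}
  ]
}}

```text
time: 10.73
tool_pos: [497.4, -28.6, 78.9]
tcp_rot: [2.762, 1.569, -0.173]
contact_force: [-0.9, -0.5, 0.4]
grip_width: 91.7
```

```bash
python3 - <<'E'
from h import *
T,o=pose();np.save('T6.npy',T);print(o['time'],T.round(3))
im=bot.capture('wrist')[:,:,::-1];cv2.imwrite('pics/w8.png',im)
E
```

```text
10.7333 [[ 1.00000e-03  2.05000e-01 -9.79000e-01  4.97355e+02]
 [-0.00000e+00 -9.79000e-01 -2.05000e-01 -2.86430e+01]
 [-1.00000e+00  1.00000e-03 -1.00000e-03  7.88870e+01]
 [ 0.00000e+00  0.00000e+00  0.00000e+00  1.00000e+00]]
```

View pics/w8.png

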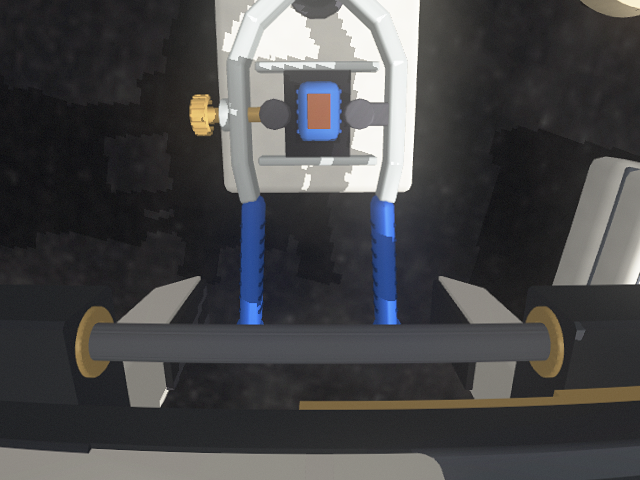

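{"fn": "move_arm", "kwargs": {
  "deltas": [
    {"x":0.3,"y":0,"z":0,"roll":0},
    {"x":0.4,"y":0,"z":0,"roll":0},
    {"x":0.2,"y":0,"z":0,"roll":0},
    {"x":0,"y":0,"z":0,"roll":0},
    {"x":0,"y":0,"z":0,"roll":0},
    {"x":0,"y":0,"z":0,"roll":0},
    {"x":0,"y":0,"z":0,"roll":0},
    {"x":0,"y":0,"z":0,"roll":0}
  ],
  "grip": 0.75
}}

```text
time: 11.45
tool_pos: [496.4, -28.7, 43.2]
tcp_rot: [2.762, 1.57, -0.174]
contact_force: [-0.9, -0.2, -2.0]
grip_width: 69.2
```

```bash
python3 - <<'E'
from h import *
T,o=pose();np.save('T7.npy',T);print(o['time'],T.round(3)[:3,3],o['grip_width'],o['contact_force'])
im=bot.capture('wrist')[:,:,::-1];cv2.imwrite('pics/w9.png',im);print(bot.get_obs()['grip_width'])
E
```

```text
11.45 [496.444 -28.659  43.231] 69.16474019642855 [-0.91947843 -0.21929206 -1.96772141]
69.09435563921582
```

View pics/w9.png

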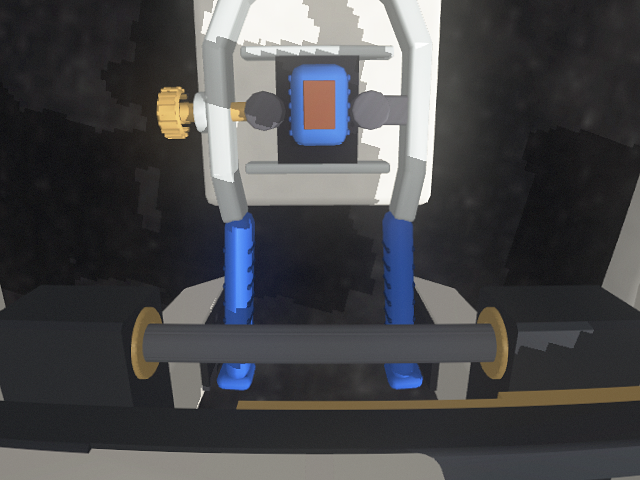

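{"fn": "move_arm", "kwargs": {
  "deltas": [
    {"x":0,"y":0,"z":0,"roll":0},
    {"x":0,"y":0,"z":0,"roll":0},
    {"x":0,"y":0,"z":0,"roll":0},
    {"x":0,"y":0,"z":0,"roll":0},
    {"x":0,"y":0,"z":0,"roll":0}
  ],
  "grip": 0.62
}}

```text
time: 11.92
tool_pos: [496.1, -28.7, 42.8]
tcp_rot: [2.075, 1.571, -0.861]
contact_force: [-0.6, 0.1, 1.9]
grip_width: 56.9
```

{"fn": "move_arm", "kwargs": {
  "deltas": [
    {"x":0,"y":0,"z":0,"roll":0},
    {"x":0,"y":0,"z":0,"roll":0},
    {"x":0,"y":0,"z":0,"roll":0}
  ],
  "grip": 0.59
}}

```text
time: 12.17
tool_pos: [496.1, -28.7, 42.7]
tcp_rot: [1.353, 1.571, -1.582]
contact_force: [-2.8, -0.9, 1.8]
grip_width: 54.3
```

```bash
python3 - <<'E'
from h import *
im=bot.capture('wrist')[:,:,::-1];o=bot.get_obs();cv2.imwrite('pics/w10.png',im[0:400,120:520]);print(.59*92,o['time'],o['grip_width'],o['contact_force'],o['moment'],o['tool_pos'])
E
```

```text
54.279999999999994 12.2167 53.91238023410801 [-2.03724822 -0.57484826  0.76760912] [-0.05734753  0.42146266 -0.03605679] [496.0971299  -28.64375287  42.71811091]
```

View pics/w10.png

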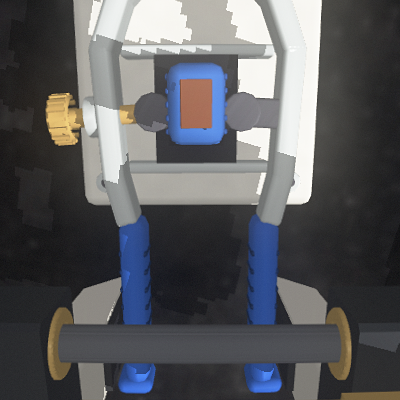

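{"fn": "move_arm", "kwargs": {
  "deltas": [
    {"x":0,"y":0,"z":0,"roll":0},
    {"x":0,"y":0,"z":0,"roll":0}
  ],
  "grip": 0.58
}}

```text
time: 12.38
tool_pos: [496.0, -28.6, 42.7]
tcp_rot: [-0.23, 1.571, 3.117]
contact_force: [-1.5, 0.6, 0.8]
grip_width: 53.3
```

{"fn": "move_arm", "kwargs": {
  "deltas": [
    {"x":0,"y":0,"z":0,"roll":0},
    {"x":0,"y":0,"z":0,"roll":0}
  ],
  "grip": 0.57
}}

```text
time: 12.55
tool_pos: [496.0, -28.6, 42.7]
tcp_rot: [-0.248, 1.57, 3.099]
contact_force: [-2.8, -0.8, 1.8]
grip_width: 52.7
```

{"fn": "move_arm", "kwargs": {
  "deltas": [
    {"x":0,"y":0,"z":0,"roll":0},
    {"x":0,"y":0,"z":0,"roll":0}
  ],
  "grip": 0.56
}}

```text
time: 12.72
tool_pos: [495.9, -28.6, 42.7]
tcp_rot: [-0.274, 1.57, 3.074]
contact_force: [-3.9, -1.6, 3.0]
grip_width: 51.8
```

{"fn": "move_arm", "kwargs": {
  "deltas": [
    {"x":0,"y":0,"z":0,"roll":0},
    {"x":0,"y":0,"z":0,"roll":0},
    {"x":0,"y":0,"z":0,"roll":0}
  ],
  "grip": 0.55
}}

```text
time: 12.97
tool_pos: [495.8, -28.6, 42.7]
tcp_rot: [-0.261, 1.57, 3.087]
contact_force: [-4.7, -0.4, 2.9]
grip_width: 50.8
```

```bash
python3 - <<'E'
from h import *
im=bot.capture('wrist')[:,:,::-1];o=bot.get_obs();cv2.imwrite('pics/w11.png',cv2.resize(im[40:220,200:440],None,fx=3,fy=3,interpolation=2));print(.55*92,o['time'],o['grip_width'],o['contact_force'],o['moment'],o['tool_pos'])
E
```

```text
50.6 13.0167 50.65726705952298 [-5.94131811 -1.97896404  3.8320816 ] [-0.21085516  0.93248348 -0.04108494] [495.80810201 -28.64078824  42.7174835 ]
```

View pics/w11.png

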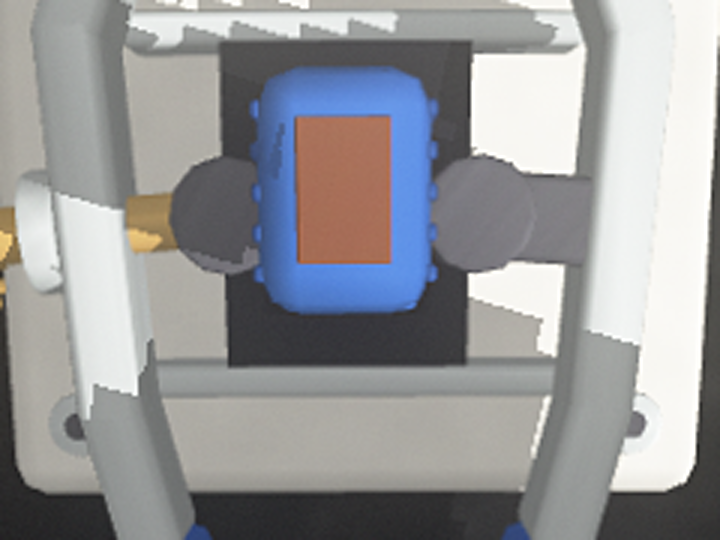

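{"fn": "move_arm", "kwargs": {
  "deltas": [
    {"x":0,"y":0,"z":0,"roll":0},
    {"x":0,"y":0,"z":0,"roll":0},
    {"x":0,"y":0,"z":0,"roll":0}
  ],
  "grip": 0.545
}}

```text
time: 13.27
tool_pos: [495.8, -28.6, 42.7]
tcp_rot: [-0.229, 1.57, 3.118]
contact_force: [-6.4, -1.3, 3.3]
grip_width: 50.3
```

{"fn": "move_arm", "kwargs": {
  "deltas": [
    {"x":0,"y":0,"z":0,"roll":0},
    {"x":0,"y":0,"z":0,"roll":0},
    {"x":0,"y":0,"z":0,"roll":0}
  ],
  "grip": 0.54
}}

```text
time: 13.52
tool_pos: [495.7, -28.6, 42.7]
tcp_rot: [-0.238, 1.57, 3.11]
contact_force: [-5.4, -1.6, 4.1]
grip_width: 49.8
```

{"fn": "move_arm", "kwargs": {
  "deltas": [
    {"x":0,"y":0,"z":0,"roll":0},
    {"x":0,"y":0,"z":0,"roll":0},
    {"x":0,"y":0,"z":0,"roll":0}
  ],
  "grip": 0.535
}}

```text
time: 13.77
tool_pos: [496.0, -28.6, 42.7]
tcp_rot: [-0.395, 1.571, 2.952]
contact_force: [-2.9, -0.6, -0.4]
grip_width: 49.1
```

{"fn": "move_arm", "kwargs": {
  "deltas": [
    {"x":0,"y":0,"z":0,"roll":0},
    {"x":0,"y":0,"z":0,"roll":0},
    {"x":0,"y":0,"z":0,"roll":0}
  ],
  "grip": 0.53
}}

```text
time: 14.02
tool_pos: [496.4, -28.6, 42.7]
tcp_rot: [2.918, 1.57, -0.018]
contact_force: [-2.0, 0.8, -0.3]
grip_width: 48.6
```

```bash
python3 - <<'E'
from h import *
im=bot.capture('wrist')[:,:,::-1];o=bot.get_obs();cv2.imwrite('pics/w12.png',cv2.resize(im[40:220,200:440],None,fx=3,fy=3,interpolation=2));print(.53*92,o['time'],o['grip_width'],o['contact_force'],o['moment'],o['tool_pos'])
E
```

```text
48.760000000000005 14.0667 48.69954177952539 [-2.70431171 -0.46983543 -0.8917391 ] [ 0.03305638  0.41536603 -0.04192459] [496.40125562 -28.61579013  42.66528782]
```

View pics/w12.png

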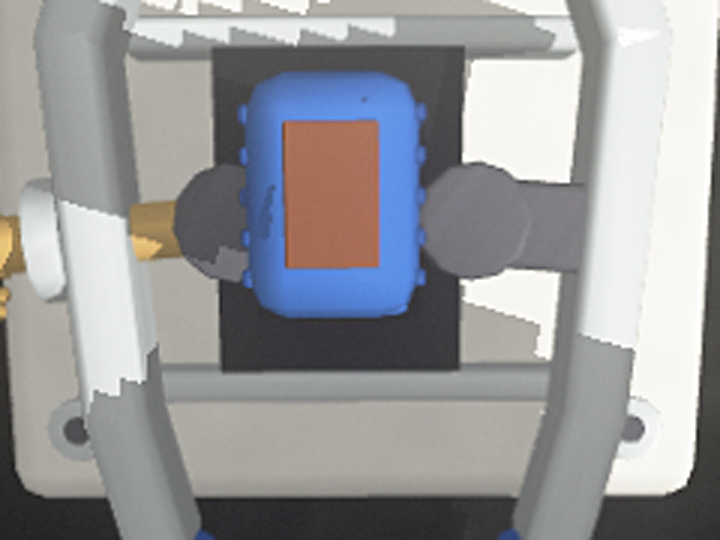

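{"fn": "move_arm", "kwargs": {
  "deltas": [
    {"x":0,"y":0,"z":0,"roll":0},
    {"x":0,"y":0,"z":0,"roll":0},
    {"x":0,"y":0,"z":0,"roll":0},
    {"x":0,"y":0,"z":0,"roll":0},
    {"x":-0.5,"y":0,"z":0,"roll":0},
    {"x":-0.5,"y":0,"z":0,"roll":0},
    {"x":-0.5,"y":0,"z":0,"roll":0},
    {"x":0,"y":-0.7,"z":0,"roll":0},
    {"x":0,"y":-0.8,"z":0,"roll":0},
    {"x":0,"y":0,"z":0,"roll":0},
    {"x":0,"y":0,"z":0,"roll":0},
    {"x":0,"y":0,"z":0,"roll":0}
  ],
  "grip": 0.8
}}

```text
time: 15.07
tool_pos: [484.1, 29.9, 102.8]
tcp_rot: [2.357, 1.57, -0.578]
contact_force: [0.0, 0.2, -0.5]
grip_width: 73.6
```

```bash
python3 - <<'E'
from h import *
T,o=pose();np.save('T8.npy',T);print(o['time'],T.round(2)[:3,3],o['grip_width'])
im=bot.capture('wrist')[:,:,::-1];cv2.imwrite('pics/w13.png',im)
s=bot.capture('side')[:,:,::-1];cv2.imwrite('pics/sd13.png',cv2.resize(s[210:310,250:370],None,fx=5,fy=5,interpolation=2))
E
```

```text
15.0667 [484.13  29.91 102.82] 73.5730767249371
```

View pics/w13.png

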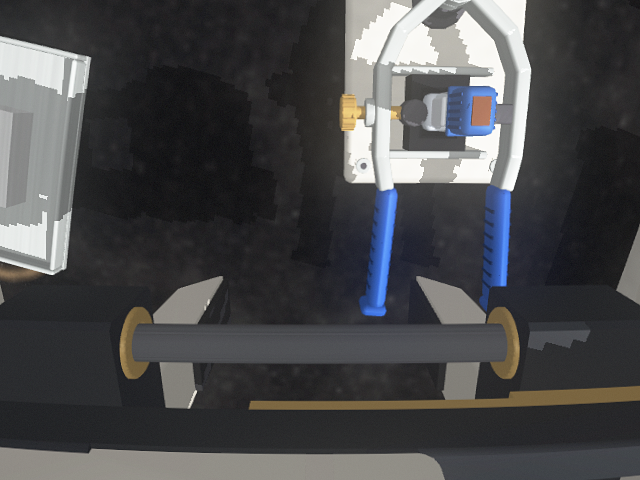

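View pics/sd13.png

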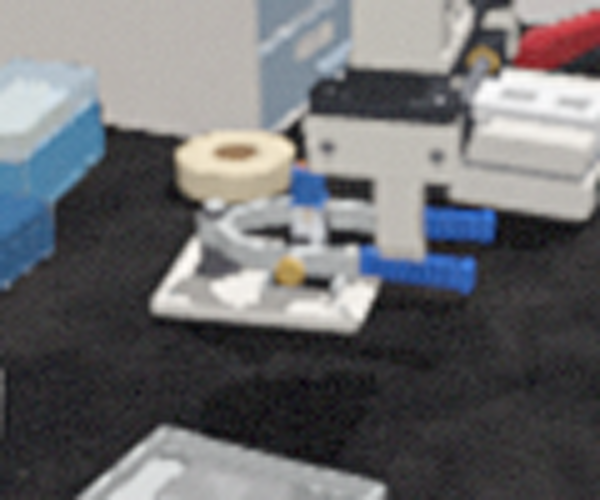

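Move to the other side to compare both faces.

{"fn": "move_arm", "kwargs": {
  "deltas": [
    {"x":0,"y":0.8,"z":0,"roll":0},
    {"x":0,"y":0.8,"z":0,"roll":0},
    {"x":0,"y":0.8,"z":0,"roll":0},
    {"x":0,"y":0.6,"z":0,"roll":0},
    {"x":0,"y":0,"z":0,"roll":0},
    {"x":0,"y":0,"z":0,"roll":0},
    {"x":0,"y":0,"z":0,"roll":0}
  ]
}}

```text
time: 15.75
tool_pos: [508.0, -87.5, 102.4]
tcp_rot: [-0.789, 1.57, 2.557]
contact_force: [0.2, -0.3, -0.7]
grip_width: 73.2
```

```bash
python3 - <<'E'
from h import *
T,o=pose();np.save('T9.npy',T);print(o['time'],T.round(2)[:3,3],o['grip_width'])
im=bot.capture('wrist')[:,:,::-1];cv2.imwrite('pics/w14.png',im)
a=cv2.imread('pics/w13.png')[60:170,390:510];b=im[60:170,110:260]
cv2.imwrite('pics/z14.png',np.hstack([cv2.resize(x,None,fx=2.9,fy=5,interpolation=2) if 0 else cv2.resize(x,(400,int(400/x.shape[1]*x.shape[0])),interpolation=2)[:290] for x in(a,b)]))
E
```

```text
15.75 [507.95 -87.51 102.43] 73.24742842461306
```

View pics/w14.png

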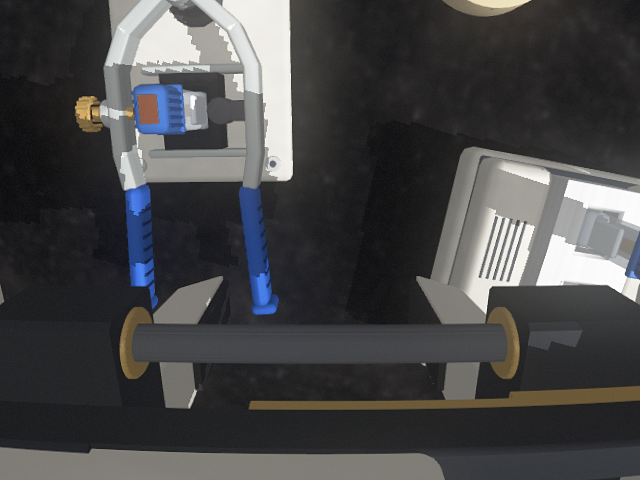

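View pics/z14.png

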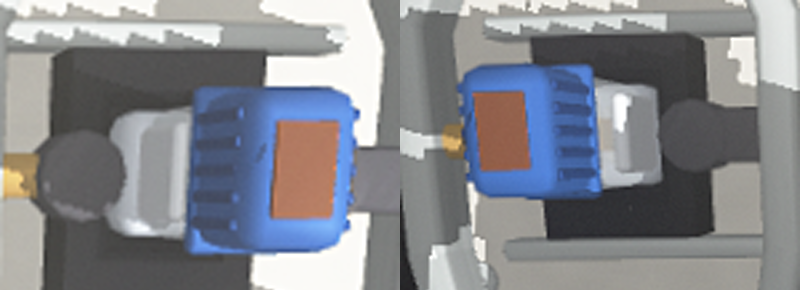

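```bash
python3 - <<'E'
from h import *
T1,T2=np.load('T8.npy'),np.load('T9.npy')
a=onz('wrist',[[482,110.5]],80,T1);b=onz('wrist',[[148.2,109]],80,T2);print(a,b)
p=(a+b)[0]/2;T,o=pose();print((T[:3,:3].T@(p-T[:3,3])).round(1)/40,T[:3,3])
# incubator: wells
E
python3 - <<'E'
import cv2
im=cv2.imread('pics/w14.png')[130:330,420:640];cv2.imwrite('pics/z15.png',cv2.resize(im,None,fx=2.7,fy=2.7,interpolation=2))
E
```

```text
[[571.534821   -11.39334899  80.        ]] [[571.36282101 -11.2206691   80.        ]]
[ 0.5625 -1.5275 -1.94  ] [507.94994376 -86.98790506 102.49596031]
```

View pics/z15.png

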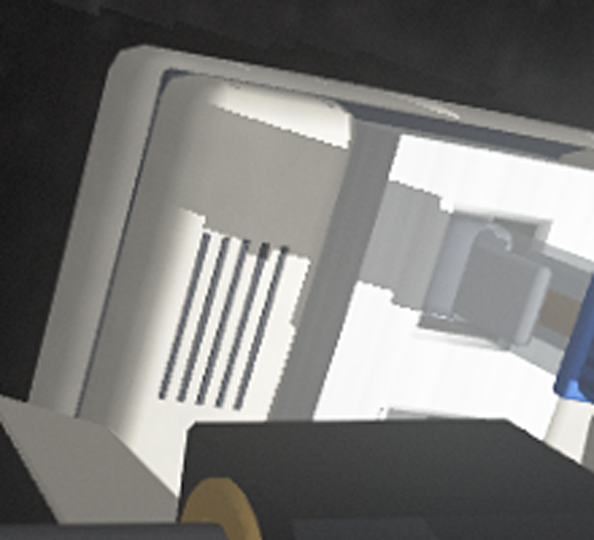

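{"fn": "move_arm", "kwargs": {
  "deltas": [
    {"x":-0.6,"y":0,"z":0,"roll":0},
    {"x":0,"y":-0.38,"z":-0.485,"roll":0},
    {"x":0,"y":-0.38,"z":-0.485,"roll":0},
    {"x":0,"y":-0.38,"z":-0.485,"roll":0},
    {"x":0,"y":-0.38,"z":-0.485,"roll":0},
    {"x":0,"y":0,"z":0,"roll":0},
    {"x":0,"y":0,"z":0,"roll":0},
    {"x":0.4,"y":0,"z":0,"roll":0},
    {"x":0.4,"y":0,"z":0,"roll":0},
    {"x":0.39,"y":0,"z":0,"roll":0},
    {"x":0,"y":0,"z":0,"roll":0},
    {"x":0,"y":0,"z":0,"roll":0},
    {"x":0,"y":0,"z":0,"roll":0},
    {"x":0,"y":0,"z":0,"roll":0},
    {"x":0,"y":0,"z":0,"roll":0}
  ],
  "grip": 0.5
}}

```text
time: 17.05
tool_pos: [572.4, -12.2, 80.2]
tcp_rot: [2.773, 1.569, -0.163]
contact_force: [0.0, 0.1, -0.4]
grip_width: 46.0
```

{"fn": "move_arm", "kwargs": {
  "deltas": [
    {"x":0,"y":0,"z":0,"roll":0},
    {"x":0,"y":0,"z":0,"roll":0},
    {"x":0,"y":0,"z":0,"roll":0},
    {"x":0,"y":0,"z":0,"roll":0},
    {"x":0,"y":0,"z":0,"roll":0},
    {"x":0,"y":0,"z":0,"roll":0},
    {"x":0,"y":0,"z":0,"roll":0},
    {"x":0,"y":0,"z":0,"roll":0},
    {"x":0,"y":0,"z":0,"roll":0}
  ],
  "grip": 0
}}

```text
time: 17.8
tool_pos: [571.9, -12.0, 79.1]
tcp_rot: [-2.597, 1.571, 0.751]
contact_force: [-0.2, -0.0, -0.7]
grip_width: 12.9
```

{"fn": "move_arm", "kwargs": {
  "deltas": [
    {"x":-0.3,"y":0,"z":0,"roll":0},
    {"x":-0.65,"y":0,"z":0,"roll":0},
    {"x":-0.65,"y":0,"z":0,"roll":0},
    {"x":-0.65,"y":0,"z":0,"roll":0},
    {"x":0,"y":0.4,"z":0.4,"roll":0},
    {"x":0,"y":0.6,"z":0.55,"roll":0},
    {"x":0,"y":0.6,"z":0.55,"roll":0},
    {"x":0,"y":0.6,"z":0.55,"roll":0},
    {"x":0,"y":0.6,"z":0.55,"roll":0},
    {"x":0,"y":0.6,"z":0.55,"roll":0},
    {"x":0,"y":0.5,"z":0.48,"roll":0},
    {"x":0,"y":0.26,"z":0.3,"roll":0},
    {"x":0,"y":0,"z":0,"roll":0.87},
    {"x":0,"y":0,"z":0,"roll":0.87},
    {"x":0,"y":0,"z":0,"roll":0.87},
    {"x":0,"y":0,"z":0,"roll":0.87},
    {"x":0,"y":0,"z":0,"roll":0},
    {"x":0,"y":0,"z":0,"roll":0},
    {"x":0,"y":0,"z":0,"roll":0}
  ]
}}

```text
time: 19.38
tool_pos: [452.0, -206.9, 169.1]
tcp_rot: [-1.159, 1.571, 1.947]
contact_force: [0.4, 0.7, -0.7]
grip_width: 12.8
```

```bash
python3 - <<'E'
from h import *
T,o=pose();np.save('T10.npy',T);print(o['time'],T.round(3),o['grip_width'])
im=bot.capture('wrist')[:,:,::-1];cv2.imwrite('pics/w15.png',im)
E
```

```text
19.3833 [[-0.00000e+00 -3.50000e-02 -9.99000e-01  4.52045e+02]
 [ 0.00000e+00 -9.99000e-01  3.50000e-02 -2.06935e+02]
 [-1.00000e+00 -0.00000e+00  0.00000e+00  1.69074e+02]
 [ 0.00000e+00  0.00000e+00  0.00000e+00  1.00000e+00]] 12.823227548280062
```

View pics/w15.png

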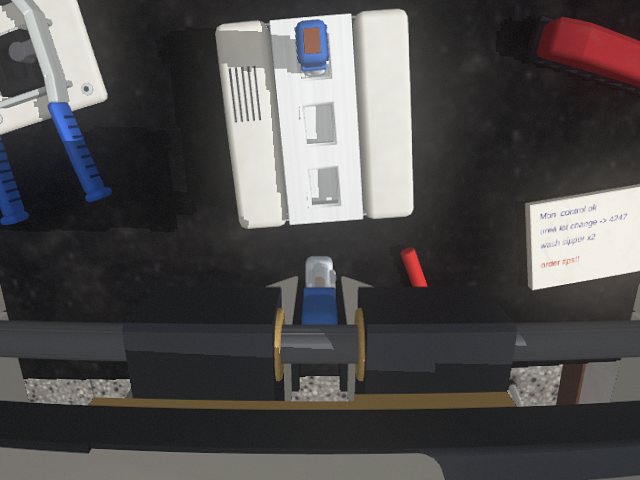

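```bash
python3 - <<'E'
import cv2
im=cv2.imread('pics/w15.png')[0:240,210:420];cv2.imwrite('pics/z16.png',cv2.resize(im,None,fx=2.5,fy=2.5,interpolation=2))
im=cv2.imread('pics/w15.png')[90:220,290:350];cv2.imwrite('pics/z17.png',cv2.resize(im,None,fx=4.5,fy=4.5,interpolation=2))
E
```

```text
(no output)
```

View pics/z16.png

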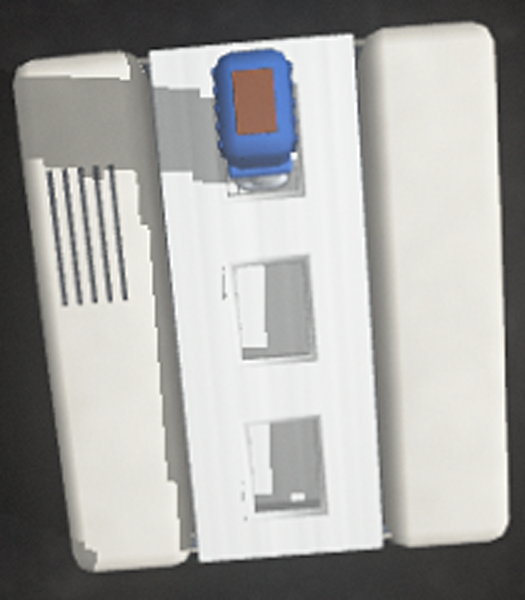

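View pics/z17.png

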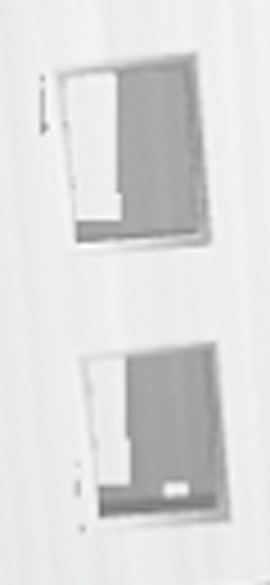

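```bash
python3 - <<'E'
from h import *
T=np.load('T10.npy');C=[]
for q in ([[80,348],[218,340],[229,520],[94,523]],[[60,68],[200,55],[210,243],[74,250]]):
    c=onz('wrist',np.array(q)/4.5+[290,90],57,T);m=c.mean(0);C.append(m)
    print(m.round(1),[np.linalg.norm(c[i]-c[i-1]).round(1) for i in range(4)],'T',(T[:3,:3].T@(m-T[:3,3])).round(2))
d=C[1]-C[0];print(np.linalg.norm(d),np.degrees(np.arctan2(d[1],d[0])))
e=onz('wrist',np.array([[148,50],[200,560],[355,35],[382,547]])/2.5+[210,0],57,T)
for a,b in((0,1),(2,3),(0,2),(1,3)): v=e[a]-e[b];print(np.degrees(np.arctan2(v[1],v[0])).round(2),np.linalg.norm(v).round(1))
print(onz('wrist',np.array([[255,102]])/2.5+[210,0],110,T))
E
```

```text
[ 486.4 -210.6   57. ] [np.float64(23.0), np.float64(17.8), np.float64(23.7), np.float64(17.8)] T [112.07   2.45 -34.49]
[ 521.8 -209.3   57. ] [np.float64(22.4), np.float64(17.4), np.float64(23.1), np.float64(17.3)] T [ 1.1207e+02 -9.0000e-02 -6.9840e+01]
35.44054847290722 2.0842303020913664
2.74 113.8
2.26 113.5
91.82 44.6
92.21 43.7
[[ 557.86268111 -206.90475711  110.        ]]
```

{"fn": "move_arm", "kwargs": {
  "deltas": [
    {"x":0,"y":0,"z":0,"roll":-0.55},
    {"x":0,"y":0,"z":0,"roll":-0.5},
    {"x":0,"y":0.06,"z":-0.43,"roll":0},
    {"x":0,"y":0.06,"z":-0.43,"roll":0},
    {"x":0.3,"y":0,"z":0,"roll":0},
    {"x":0.4,"y":0,"z":0,"roll":0},
    {"x":0.35,"y":0,"z":0,"roll":0},
    {"x":0,"y":0,"z":0,"roll":0},
    {"x":0,"y":0,"z":0,"roll":0},
    {"x":0,"y":0,"z":0,"roll":0},
    {"x":0,"y":0,"z":0,"roll":0},
    {"x":0,"y":0,"z":0,"roll":0},
    {"x":0,"y":0,"z":0,"roll":0}
  ]
}}

```text
time: 20.52
tool_pos: [486.9, -210.7, 127.9]
tcp_rot: [2.577, 1.569, -0.528]
contact_force: [-0.6, -0.5, -0.6]
grip_width: 12.9
```

```bash
python3 - <<'E'
from h import *
T,o=pose();np.save('T11.npy',T);print(o['time'],T.round(3))
im=bot.capture('wrist')[:,:,::-1];cv2.imwrite('pics/w16.png',cv2.resize(im[120:340,190:450],None,fx=2.7,fy=2.7,interpolation=2))
E
```

```text
20.5167 [[ 1.00000e-03  3.60000e-02 -9.99000e-01  4.86920e+02]
 [-1.00000e-03 -9.99000e-01 -3.60000e-02 -2.10725e+02]
 [-1.00000e+00  1.00000e-03 -1.00000e-03  1.27852e+02]
 [ 0.00000e+00  0.00000e+00  0.00000e+00  1.00000e+00]]
```

View pics/w16.png

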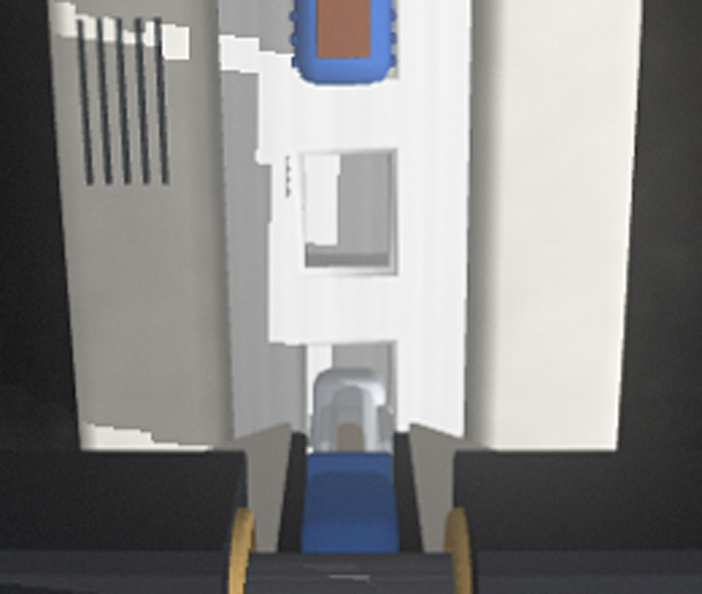

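{"fn": "move_arm", "kwargs": {
  "deltas": [
    {"x":0.1,"y":0,"z":0,"roll":0},
    {"x":0.1,"y":0,"z":0,"roll":0},
    {"x":0,"y":0,"z":0,"roll":0},
    {"x":0,"y":0,"z":0,"roll":0},
    {"x":0,"y":0,"z":0,"roll":0}
  ]
}}

```text
time: 20.98
tool_pos: [486.6, -210.5, 119.0]
tcp_rot: [-0.648, 1.571, 2.53]
contact_force: [0.4, 0.6, -0.6]
grip_width: 12.8
```

{"fn": "move_arm", "kwargs": {
  "deltas": [
    {"x":0.05,"y":0,"z":0,"roll":0},
    {"x":0.05,"y":0,"z":0,"roll":0},
    {"x":0,"y":0,"z":0,"roll":0},
    {"x":0,"y":0,"z":0,"roll":0}
  ]
}}

```text
time: 21.32
tool_pos: [486.6, -210.5, 115.0]
tcp_rot: [-0.829, 1.571, 2.349]
contact_force: [0.8, 0.2, -1.2]
grip_width: 12.8
```

{"fn": "move_arm", "kwargs": {
  "deltas": [
    {"x":0.05,"y":0,"z":0,"roll":0},
    {"x":0.05,"y":0,"z":0,"roll":0},
    {"x":0,"y":0,"z":0,"roll":0},
    {"x":0,"y":0,"z":0,"roll":0}
  ]
}}

```text
time: 21.65
tool_pos: [486.6, -210.5, 111.0]
tcp_rot: [-0.721, 1.57, 2.457]
contact_force: [0.4, 0.5, -0.7]
grip_width: 12.8
```

{"fn": "move_arm", "kwargs": {
  "deltas": [
    {"x":0.04,"y":0,"z":0,"roll":0},
    {"x":0,"y":0,"z":0,"roll":0},
    {"x":0,"y":0,"z":0,"roll":0},
    {"x":0,"y":0,"z":0,"roll":0}
  ]
}}

```text
time: 21.98
tool_pos: [486.7, -210.6, 109.6]
tcp_rot: [2.711, 1.571, -0.394]
contact_force: [0.4, 0.5, -0.7]
grip_width: 13.0
```

{"fn": "move_arm", "kwargs": {
  "deltas": [
    {"x":0,"y":0,"z":0,"roll":0},
    {"x":0,"y":0,"z":0,"roll":0},
    {"x":0,"y":0,"z":0,"roll":0},
    {"x":0,"y":0,"z":0,"roll":0},
    {"x":0,"y":0,"z":0,"roll":0},
    {"x":0,"y":0,"z":0,"roll":0},
    {"x":0,"y":0,"z":0,"roll":0},
    {"x":-0.3,"y":0,"z":0,"roll":0},
    {"x":-0.6,"y":0,"z":0,"roll":0},
    {"x":-0.6,"y":0,"z":0,"roll":0},
    {"x":-0.6,"y":0,"z":0,"roll":0},
    {"x":0,"y":0,"z":0.6,"roll":0},
    {"x":0,"y":0,"z":0.6,"roll":0},
    {"x":0,"y":0,"z":0,"roll":0},
    {"x":0,"y":0,"z":0,"roll":0},
    {"x":0,"y":0,"z":0,"roll":0},
    {"x":0,"y":0,"z":0,"roll":0}
  ],
  "grip": 0.5
}}

```text
time: 23.4
tool_pos: [439.4, -212.5, 193.5]
tcp_rot: [2.825, 1.57, -0.28]
contact_force: [-1.3, -0.3, 0.6]
grip_width: 45.7
```

```bash
python3 - <<'E'
from h import *
T,o=pose();np.save('T12.npy',T);print(o['time'],T.round(2)[:3,3],o['contact_force'],o['grip_width'])
im=bot.capture('wrist')[:,:,::-1];cv2.imwrite('pics/w17.png',im)
s=bot.capture('side')[:,:,::-1];c=bot.capture('scene')[:,:,::-1]
cv2.imwrite('pics/z18.png',np.hstack([cv2.resize(x,(400,400),interpolation=2) for x in(s[190:270,310:390],c[260:360,330:430])]))
E
```

```text
23.4 [ 439.42 -212.46  193.51] [-1.27301765 -0.25852062  0.60575784] 45.70938855715526
```

View pics/w17.png

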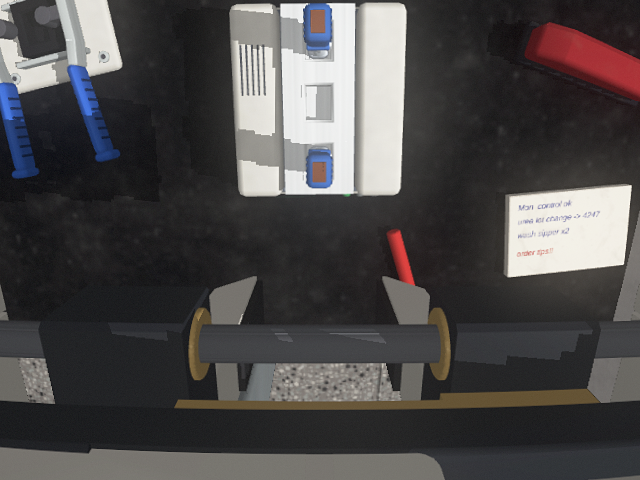

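View pics/z18.png

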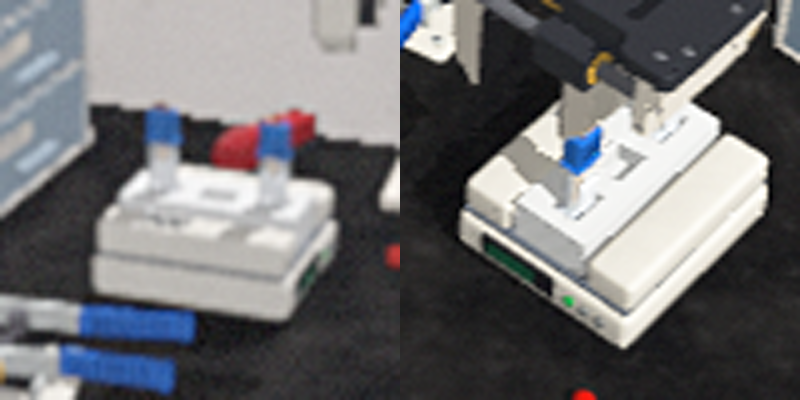

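```bash
python3 - <<'E'
from h import *
m=bot.camera_model('wrist');f=240/np.tan(np.radians(m['fovy'])/2);K=np.array([[f,0,m['cx']],[0,f,m['cy']],[0,0,1]])
v=np.array([571.45,-11.3,0]);yc=np.array([-.204,.979,0])
for n,s,o,sc in(('T8',1,(390,60),400/120),('T9',-1,(110,60),400/150)):
    W=np.linalg.inv(np.load(n+'.npy')@np.array(m['hand_eye']))
    for y,z,l in((6.5,25,'foot top edge'),(7.5,28,'out bottom'),(7.5,46,'out top'),(5,28,'in bottom'),(5,46,'in top'),(6.5,60,'cap low edge')):
        p=v+yc*s*y+[0,0,z];q=cv2.projectPoints(p[None],cv2.Rodrigues(W[:3,:3])[0],W[:3,3],K,np.array(m['dist_coeffs']))[0].ravel()
        print(n,l,((q-o)*sc).round(0))
E
```

```text
T8 foot top edge [124. 172.]
T8 out bottom [122. 171.]
T8 out top [156. 170.]
T8 in bottom [139. 172.]
T8 in top [174. 170.]
T8 cap low edge [195. 169.]
T9 foot top edge [257. 133.]
T9 out bottom [258. 133.]
T9 out top [230. 131.]
T9 in bottom [244. 133.]
T9 in top [215. 132.]
T9 cap low edge [197. 130.]
```

```bash
python3 -c "
from plant import bot
print(bot.close_job(),bot.get_obs()['time'])"
```

```text
the job is handed in; nothing more can be done
the job is handed in; nothing more can be done
```

The vial is cracked and standing released in the incubator's front well. I handed the job in at about 23.5 s of the 58 s allowed; the interface gave no verdict.

- **Nest:** I took the vial from the tray by its cap and lowered it into the nest until its underside was at floor height. I then released it; the pictures showed it upright.
- **Squeeze:** I closed the handles in steps of about 0.5 mm. The net wrist force (x, y, z) rose to about (-5.4, -1.6, 4.1) N at 49.8 mm over the handles. By 49.1 mm it had dropped to (-2.9, -0.6, -0.4) N. I took one more step to about 48.7 mm, where the force stayed low, then stopped and let the handles open. This was an indirect feel, because there is no reading of the grip force itself.
- **Panel check:** I looked at both faces of the vial afterwards. The left panel edges were at 140 and 175 in the zoomed picture. I predicted 139 and 174 for fully pressed in, and 122 and 156 for out. The outer edge of the other face matched the fixed pad; its inner edge was about 15 zoomed pixels (roughly 6 camera pixels) off.
- **Incubator:** I lowered the vial with no contact force until its underside was within about 1 mm of the well floor, let go and backed away. The wrist, side and scene pictures show it upright, level with the control vial and clear of the gripper.

I saw no disturbance of the things around it in the views I took. The tray area and forceps were not pictured again at the end.

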